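Scoop nylon balls into the counting scale's tray and log the count

ROBOT

A 7-joint arm with a two-finger parallel gripper is mounted at the origin on the work surface. World frame = base frame: x ahead of the robot, y to its left, z up, the work surface at z = 0. Lengths are in m, angles in rad, forces in N, time in s.
With the tool pointing down it reaches from about 0.4 to 0.85 m from the base axis. Payload 10.4 kg.
Tool frame: the origin (TCP) lies at the very end of the fingers, on their centre line; the grasp point (between the pads) lies 19 mm behind it (r.grip_point_offset is the distance from the TCP to the grasp point, in m); x points along the fingers, y is the direction in which the jaws open and shut, and the axes are right-handed (so a half turn about x gives the same grasp; the last joint's range is limited). The gripper opens to 87 mm and grips with 3 to 60 N. Pads are 19 mm wide; open, the fingers measure 117 mm over their backs; the gripper's body (75 mm by 190 mm) begins 51 mm behind the grasp point.
Start: joints at [-1.192, 0.332, -0.065, 1.46, 0.022, 1.35, -0.088], TCP at [0.244, 0.575, 0.223] pointing down, gripper open.
Joint ranges: [-2.6, 2.6], [-0.5, 2.12], [-1.47, 1.34], [0.16, 2.42], [-1.27, 4.41], [0.06, 2.06], [-2.6, 2.6]. Speed limits (rad/s): [2.22, 2.22, 2.79, 2.79, 3.14, 3.14, 3.14].

INTERFACE

Orientations are given as a 3x3 rotation matrix whose columns are the frame's x, y, z axes.
In Python, from cell import r gives the robot as it stands.
- The arm moves only by the tool move_arm, never from a script. Its argument "steps" is a list of rows, each an object with "grip": the gripper command: -1 is shut, 1 is fully open, values between are in proportion; "dp": the shift along the world's x, y, z in m, a list of three; "twist": the turn about the world's z in rad. A call has 1 to 12 rows; each row is the pose to reach, as a shift and turn from the pose commanded when the call began; what a row does not reach only later rows make up. A row lasts 1/12 s, in which the tool goes at most 41.7 mm and 7.16 degrees, less where a joint would pass 70% of its speed; a pose out of reach is approached as far as the arm can. A call with a gripper value outside its range is refused whole. The fingers move at their own pace and stop on an object; "squeeze" is the grip in N (left out, the last holds). Time passes only in rows, so rows that repeat a pose let the fingers close. It gives the time, the measured TCP pose, the force and the opening at its end, in the units of the state.
- r.observe(): the state, without advancing time (a new reading comes with each control period).
- r.get_image(name): name is "scene" or "top"; returns a dict with "pixels" (480x640x3 uint8, red, green, blue), "depth" (480x640 float32, m along the optical axis (not along the pixel's ray), 0 where there is no reading), "fov_y" (degrees; the focal length in pixels is half the picture's height over the tangent of half this angle, whatever the lens; pixels are square), "cx", "cy" (the principal point, pixels), "k1" (the pictures are not rectified: a ray, as slopes to the right and down, at radius r is drawn at 1 + k1 r^2 times it, then the intrinsics apply), "R" (3x3) and "t" (3): a world point X has camera coordinates R X + t. Camera axes: x right, y down, z forward; pixel columns grow to the right and rows downward; lengths in m; the calibration is good to about 2 mm. A picture is of the moment at which its call begins.
- r.sign_off(): hands the job in, once; it reports no verdict.
Trained networks look in a picture, given as the dict that the camera call returned (one of the last four; its "shot" number tells which), for a name from the list of things; names that differ only in an ending like _2 or _b are one class to them, and where a whole thing is asked for, a point or a joint stands for the part that bears it (a point fixed in the world has none). Each returns a list of dicts, best first, with "confidence" (0 to 1); they miss things now and then, are a little off and sometimes report something else, mostly with a low value. They report only what shows in the picture. A call takes as long as a camera call.
- r.spot_in(target, picture): "location" ([x, y, z] in m, in world coordinates, good to about 4 mm: the middle of the surface that is visible of it).
- r.place_of(target, picture): "location" ([x, y, z] in m, in world coordinates, good to about 4 mm: a listed point, or the origin of a listed thing).
The state is a dict: "clock": time; "qpos": joint angles; "joint_velocities": joint speeds; "joint_torque": joint torques, N m; "position": TCP position; "tcp_rot": TCP orientation; "ft_force": force on the tool from outside, world axes, zero at the start; "ft_torque": the same for the moment, N m; "grip_width": finger opening in m.
Only numpy, scipy, OpenCV 4.12 (cv2) and the standard library are available. Lean on these libraries where they do the work, as an engineer would, in place of code of your own. Each camera call takes 0.05 s, during which the arm holds its last target.

TASK

Take the hand scoop from its yellow rest, scoop white nylon balls out of the blue bin with it and tip at least three of them into the steel tray on the counting scale. Then stand the scoop back level inside its rest, let go of it, and only then press the green button on the scale fully down to log the count. Do not touch the balls with the gripper, leave every ball either in the tray or in the bin, and leave the other things on the bench alone.

Things in the scene. Friction and masses are not known exactly. Their poses are not given: they have to be found in the camera images.
- bin: Fixed blue open stock bin, outside 270 (its x) x 116 (its y) x 55 mm tall; walls and floor 5 mm thick. Origin: centre of its underside. Inside 106 mm wide; flat floor, 5 mm above the bench, from x -130 to +85 mm, then a 48-degree ramp up to the far wall's rim at x +130 mm. Five white balls lie on the floor near the ramp (x +5 to +85 mm) at the start.
- scoop: Loose aluminium hand scoop, 180 g. Origin: centre of the pan's underside (100 x 88 mm). Floor 2.5 mm; front (+x) open; sides 3 mm thick, raked, rising from 4 mm at the front lip to 36 mm at x 0; back 40 mm high. Orange flat-bar handle, 14 mm thick (along y: grip it so), 20 wide, 130 long, rises from the back wall (x -50, z 20 mm), leaning back to -x at 10 degrees from z.
- scoop_grip (a point): Point on the centreline of the scoop's handle, 90 mm up from its root: 66 mm behind and 109 mm above the scoop's origin. Same axes as the scoop.
- rest: Fixed yellow shallow tray with black mat, the scoop's rest: outside 144 (x) x 132 (y) mm, 12 mm tall, walls and floor 4 mm thick. Origin: centre of its underside. The scoop stands level in it at the start, its front the same way as the rest's +x give or take a little.
- scale: Fixed grey counting scale, 240 (x) x 180 (y) x 45 mm tall; origin: centre of its underside. On its far part is fixed an open steel tray, 138 x 138 mm outside, walls and floor 4 mm, its rim 85 mm above the bench, its centre at x +42 mm. On its near part are a dark panel and the green button.
- tray_center (a point): Centre of the scale's steel tray, 13 mm above the tray's inner floor (62 mm above the bench). Same axes as the scale.
- log_button_top (a point): Centre of the top of the green push button on the scale (30 mm across, in a black collar); its top is about 67 mm above the bench when up.
- log_button (a joint): Travel of the green button: 0 up, 0.006 m fully down; spring-loaded, about 5 N.
- ball0: One of five equal white nylon balls, 25.4 mm across, 11 g. Origin: its centre.
- ball1: One of five equal white nylon balls, 25.4 mm across, 11 g. Origin: its centre.
- ball2: One of five equal white nylon balls, 25.4 mm across, 11 g. Origin: its centre.
- ball3: One of five equal white nylon balls, 25.4 mm across, 11 g. Origin: its centre.
- ball4: One of five equal white nylon balls, 25.4 mm across, 11 g. Origin: its centre.
- mug: Bystander: white ceramic mug, 80 mm across, 90 mm tall. Origin: centre of its underside.
- screwdriver: Bystander: screwdriver lying on the bench. Origin: its middle region, near the bench.
- sealant: Bystander: upright grey can with a red label, 52 mm across, 130 mm tall. Origin: centre of its underside.
- offcut: Bystander: short upright piece of square aluminium tube, 40 x 40 x 100 mm tall. Origin: centre of its underside.
- shim: Bystander: flat red plastic shim, 100 x 26 x 12 mm. Origin: centre of its underside.
- packer: Bystander: small wooden block, 90 x 45 x 20 mm. Origin: centre of its underside.

How it is judged:
By the outcome, as a careful person would: the job done as asked, in the order asked, and still so for the second after the job is handed in, with the robot touching nothing.
It also fails if it takes over 61 s, if anything falls off the work surface, if the arm or the gripper's body presses on something with over 40 N, if the wrist force passes 120 N, or if a joint passes its speed limit or range.

## Working session

There is one attempt and no reset: what is moved stays moved. The work goes in short steps, Python scripts to look and compute and a tool call to move; the robot and the scene stay as the last step left them, time stands still between calls to the robot, and variables do not carry over. Pictures are saved under pics/ and viewed, and the job is handed in when it is done.

Besides the shell and the picture viewer there is one more tool, called after ">>>" by a JSON object that holds its "fn" and its "kwargs". move_arm: Moves the arm, as the interface text tells. Its arguments: {"type":"object","properties":{"steps":{"type":"array","items":{"type":"object","properties":{"grip":{"type":"number"},"dp":{"type":"array","items":{"type":"number"}},"twist":{"type":"number"}}}},"squeeze":{"type":"number"}},"required":["steps"]}

```bash
ls; mkdir -p pics; python3 - <<'E'
from cell import r
import cv2,numpy as np
s=r.observe()
print(s['clock'],s['position'],np.round(s['tcp_rot'],3).tolist(),s['grip_width'])
for n in('scene','top'):
    p=r.get_image(n); cv2.imwrite(f'pics/{n}0.png',p['pixels'][:,:,::-1]); print(n,p['fov_y'],p['cx'],p['cy'],p['k1'],np.round(p['R'],3).tolist(),p['t'])
    for t in('bin','scoop','scoop_grip','rest','scale','tray_center','log_button_top','ball0','mug','screwdriver','sealant','offcut','shim','packer'):
        q=r.place_of(t,p); print(t,[(np.round(a['location'],3).tolist(),round(a['confidence'],2)) for a in q[:6]])
E
```

```text
pics
0.0 [0.24425317 0.57487295 0.22174625] [[-0.001, 0.391, 0.92], [-0.001, 0.92, -0.391], [-1.0, -0.001, 0.0]] 0.08711595543413558
scene 42.02075005683089 319.5020099479516 237.39000593394474 -0.021707243822107578 [[-0.849, 0.529, -0.006], [0.436, 0.693, -0.574], [-0.3, -0.49, -0.819]] [ 0.45451045 -0.23239161  1.60576666]
bin [([0.529, 0.304, 0.0], 0.88)]
scoop [([0.564, -0.033, 0.006], 0.64)]
scoop_grip [([0.502, -0.018, 0.115], 0.95)]
rest [([0.563, -0.033, -0.001], 0.84)]
scale [([0.562, -0.278, 0.005], 0.64), ([0.488, -0.345, 0.07], 0.53)]
tray_center [([0.602, -0.268, 0.058], 0.83)]
log_button_top [([0.49, -0.347, 0.067], 0.42)]
ball0 [([0.558, 0.299, 0.017], 0.69), ([0.592, 0.278, 0.014], 0.64), ([0.602, 0.319, 0.016], 0.61), ([0.56, 0.341, 0.022], 0.51)]
mug [([0.764, -0.166, 0.0], 0.94)]
screwdriver [([0.778, 0.036, -0.002], 0.71), ([0.491, -0.346, 0.069], 0.69)]
sealant [([0.729, 0.181, 0.001], 0.83), ([0.579, 0.48, -0.005], 0.3)]
offcut [([0.408, -0.142, 0.002], 0.67), ([0.559, -0.033, -0.0], 0.19)]
shim [([0.392, 0.13, 0.002], 0.62), ([0.404, -0.141, 0.002], 0.61), ([0.
[... 392 characters left out ...]
271, 0.064], 0.71)]
scale [([0.562, -0.283, 0.001], 0.87), ([0.564, -0.031, 0.001], 0.16)]
tray_center [([0.601, -0.268, 0.063], 0.94)]
log_button_top [([0.496, -0.346, 0.065], 0.69), ([0.765, -0.171, 0.004], 0.64)]
ball0 [([0.554, 0.268, 0.018], 0.62), ([0.56, 0.3, 0.018], 0.52), ([0.562, 0.337, 0.025], 0.46), ([0.6, 0.318, 0.023], 0.46), ([0.595, 0.276, 0.021], 0.45)]
mug [([0.767, -0.172, 0.002], 0.56), ([0.58, 0.481, -0.004], 0.18)]
screwdriver [([0.783, 0.038, -0.0], 0.88)]
sealant [([0.725, 0.182, 0.002], 0.98)]
offcut [([0.409, -0.142, -0.005], 0.6), ([0.39, 0.134, 0.001], 0.28)]
shim [([0.392, 0.136, -0.0], 0.63), ([0.562, 0.338, 0.022], 0.32)]
packer [([0.577, 0.482, -0.001], 0.74)]
```

View pics/scene0.png

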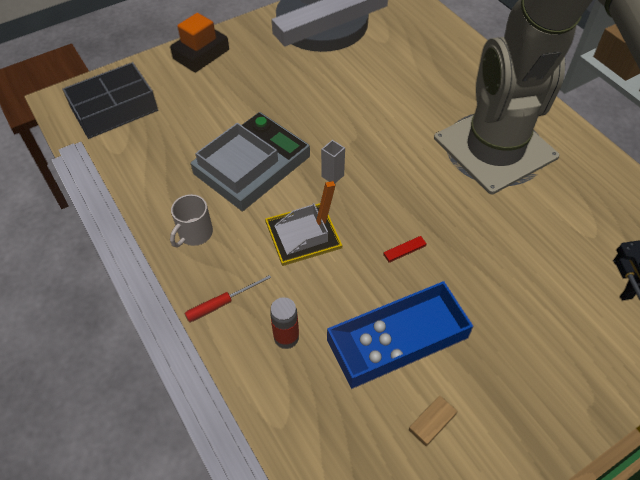

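View pics/top0.png

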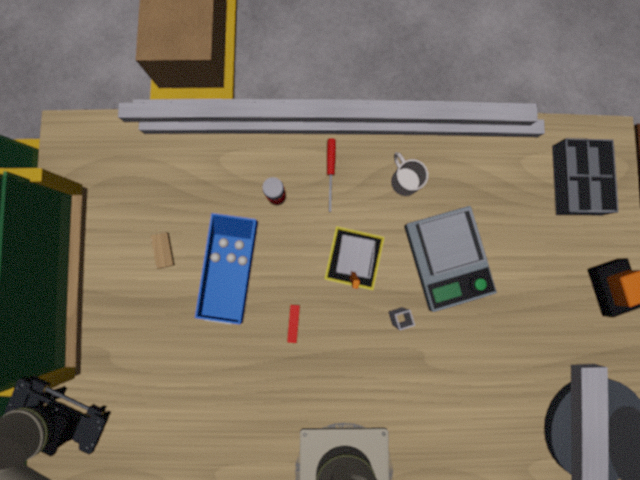

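The scene view shows the orange handle at about (327,200), the rest at (303,233), the bin at (400,330) with the balls near (378,340) at its ramp end, and the scale tray at (237,158) with its button at (261,121). The top view agrees: scoop (355,260), bin (228,268), scale (450,255), button (480,284). Next I'll measure accurately from the depth data.

```bash
cat > h.py <<'E'
import numpy as np,cv2
def cloud(p):
    H,W=p['depth'].shape; f=H/2/np.tan(np.radians(p['fov_y']/2))
    u,v=np.meshgrid(np.arange(W),np.arange(H))
    K=np.array([[f,0,p['cx']],[0,f,p['cy']],[0,0,1.]])
    n=cv2.undistortPoints(np.stack([u,v],-1).reshape(-1,1,2).astype(np.float64),K,np.array([p['k1'],0,0,0,0.])).reshape(H,W,2)
    d=p['depth'].astype(float); c=np.stack([n[...,0]*d,n[...,1]*d,d],-1)
    X=(c-p['t'])@np.asarray(p['R']); X[d==0]=np.nan
    return X
def hsv(p): return cv2.cvtColor(p['pixels'],cv2.COLOR_RGB2HSV)
def near(X,c,rad): return np.hypot(X[...,0]-c[0],X[...,1]-c[1])<rad
E
python3 - <<'E'
from cell import r
from h import *
for n in('scene','top'):
    p=r.get_image(n); X=cloud(p); h=hsv(p); H,S,V=h[...,0].astype(int),h[...,1],h[...,2]
    def rect(m,lab):
        P=X[m]; P=P[~np.isnan(P[:,0])]
        if len(P)<5: print(lab,'few');return
        b=cv2.minAreaRect(P[:,:2].astype(np.float32)*1000)
        print(n,lab,len(P),'c',np.round(b[0],1),'sz',np.round(b[1],1),'ang',round(b[2],1),'z pct',np.round(np.nanpercentile(P[:,2],[2,50,98])*1000,1))
        return P
    blue=(H>100)&(H<130)&(S>120)&near(X,(.53,.305),.2)
    rect(blue,'bin'); rect(blue&(X[...,2]>.047)&(X[...,2]<.065),'bin rim'); 
    rect(blue&(X[...,2]<.012),'bin floor')
    rect((H>22)&(H<35)&(S>150)&near(X,(.563,-.033),.13),'rest yellow')
    P=rect((H>5)&(H<18)&(S>170)&near(X,(.51,-.02),.07)&(X[...,2]>.03),'handle')
    for lo in(.06,.08,.1,.12,.14):
        Q=P[(P[:,2]>lo)&(P[:,2]<=lo+.02)]
        if len(Q)>2: print('   h',lo,len(Q),np.round(Q.mean(0)*1000,1),np.round(np.ptp(Q,axis=0)*1000,1))
    g=(H>40)&(H<85)&(S>100)
    P=rect(g&near(X,(.493,-.346),.03)&(X[...,2]>.055),'button'); print(np.round(P.mean(0)*1000,1))
    rect(near(X,(.602,-.268),.11)&(X[...,2]>.078)&(X[...,2]<.093),'tray rim')
    rect(near(X,(.602,-.268),.05)&(X[...,2]<.06),'tray floor')
    rect(near(X,(.562,-.28),.17)&(X[...,2]>.035)&(X[...,2]<.055),'scale top')
    wb=(S<60)&(V>110)&near(X,(.58,.30),.08)&(X[...,2]<.05)&(X[...,2]>.006)
    k,lb,st,ce=cv2.connectedComponentsWithStats(wb.astype(np.uint8))
    for i in range(1,k):
        if st[i,4]>8:
            Q=X[lb==i]; print('  ball',st[i,4],np.round(ce[i]),np.round(Q.mean(0)*1000,1), round(Q[:,2].max()*1000,1))
print(r.observe()['clock'])
E
```

```text
scene bin 7741 c [534.7 304.6] sz [120.3 272.7] ang 81.9 z pct [ 0.7 13.5 56.8]
scene bin rim 1426 c [534.5 304.5] sz [120.  272.3] ang 81.9 z pct [47.2 53.3 58.7]
scene bin floor 3764 c [535.9 305.6] sz [115.3 268.6] ang 82.1 z pct [-0.   5.  10.9]
scene rest yellow 584 c [561.1 -30.4] sz [149.7 148.7] ang 76.9 z pct [-0.3  9.3 16.3]
scene handle 394 c [508.6 -19.1] sz [19.8 39.8] ang 81.6 z pct [ 34.7 101.  153. ]
   h 0.06 54 [514.1 -16.7  70.6] [24.7 18.9 19.3]
   h 0.08 62 [511.8 -16.2  90.3] [22.6 16.7 19.5]
   h 0.1 60 [508.3 -16.  109.7] [23.  16.7 19. ]
   h 0.12 66 [504.3 -14.6 129.7] [22.3 18.5 17.6]
   h 0.14 77 [499.9 -16.4 148.6] [22.5 19.8 17.7]
scene button 97 c [ 494.4 -344.9] sz [27.5 30.1] ang 83.0 z pct [58.5 65.6 70.7]
[ 495.7 -343.5   65.5]
scene tray rim 580 c [ 602.3 -268.7] sz [143.1 146.7] ang 15.6 z pct [78.2 83.5 88.9]
scene tray floor 906 c [ 602.1 -272.6] sz [96.4 90.5] ang 16.5 z pct [44.5 49.  54.2]
scene scale top 3952 c [ 562.5 -278.9] sz [243.2 185.1] ang 16.1 z pct [37.3 47.4 53.8]
  ball 90 [379. 325.] [557.6 268.5  26.8] 32.9
  ball 93 [385. 338.
[... 717 characters left out ...]
6.2]
   h 0.12 12 [506.5 -15.7 129.7] [11.6 12.7 18.6]
   h 0.14 56 [496.9 -16.8 151.8] [20.8 14.7 16.4]
top button 135 c [ 491.3 -347.8] sz [33.9 30.8] ang 89.5 z pct [56.4 66.4 71.5]
[ 491.5 -345.8   65.3]
top tray rim 453 c [ 599.2 -268.8] sz [136.9 139.7] ang 16.3 z pct [79.1 85.4 89.5]
top tray floor 1142 c [ 602.5 -268. ] sz [98.8 98.4] ang 0.2 z pct [45.3 49.9 54. ]
top scale top 5174 c [ 558.2 -280.4] sz [240.  181.8] ang 16.3 z pct [41.1 48.3 53.6]
  ball 60 [223. 242.] [598.6 316.4  27.8] 34.4
  ball 61 [239. 245.] [593.3 274.8  27.6] 34.3
  ball 67 [215. 257.] [560.6 337.2  27.1] 32.8
  ball 62 [231. 257.] [559.9 295.5  27.3] 35.8
  ball 65 [242. 260.] [552.4 265.9  27.8] 35.0
1.6
```

```bash
python3 - <<'E'
from cell import r
from h import *
p=r.get_image('top'); X=cloud(p)
im=p['pixels'][215:305,310:410,::-1]; cv2.imwrite('pics/z1.png',cv2.resize(im,None,fx=6,fy=6,interpolation=cv2.INTER_CUBIC))
h=hsv(p);H,S,V=[h[...,i].astype(int) for i in range(3)]
m=near(X,(.563,-.031),.075)&(S<70)&(V>90)
P=X[m]; b=cv2.minAreaRect(P[:,:2].astype(np.float32)*1000); print(b,np.nanpercentile(P[:,2],[5,50,95]))
E
```

```text
((564.4503173828125, -33.35277557373047), (95.07865905761719, 105.14396667480469), 80.0880126953125) [0.00358892 0.00768271 0.04040131]
```

View pics/z1.png

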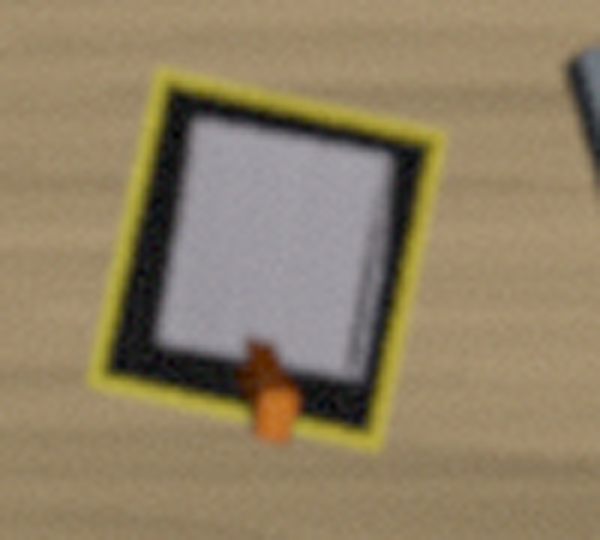

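>>> {"fn": "move_arm", "kwargs": {"steps": [{"dp": [0.257, -0.593, 0.0], "twist": 0.236, "grip": 1}, {"dp": [0.257, -0.593, 0.0], "twist": 0.236, "grip": 1}, {"dp": [0.257, -0.593, 0.0], "twist": 0.236, "grip": 1}, {"dp": [0.257, -0.593, 0.0], "twist": 0.236, "grip": 1}, {"dp": [0.257, -0.593, 0.0], "twist": 0.236, "grip": 1}, {"dp": [0.257, -0.593, 0.0], "twist": 0.236, "grip": 1}, {"dp": [0.257, -0.593, 0.0], "twist": 0.236, "grip": 1}, {"dp": [0.257, -0.593, 0.0], "twist": 0.236, "grip": 1}, {"dp": [0.257, -0.593, 0.0], "twist": 0.236, "grip": 1}, {"dp": [0.257, -0.593, 0.0], "twist": 0.236, "grip": 1}, {"dp": [0.257, -0.593, 0.0], "twist": 0.236, "grip": 1}, {"dp": [0.257, -0.593, 0.0], "twist": 0.236, "grip": 1}]}}

```text
clock: 2.65
position: [0.4437, 0.1145, 0.223]
tcp_rot: [[0.001, 0.165, 0.986], [0.001, 0.986, -0.165], [-1.0, 0.001, 0.001]]
ft_force: [0.5, 0.4, -0.5]
grip_width: 0.087
```

>>> {"fn": "move_arm", "kwargs": {"steps": [{"dp": [0.055, -0.127, 0.0], "twist": 0.0, "grip": 1}, {"dp": [0.055, -0.127, 0.0], "twist": 0.0, "grip": 1}, {"dp": [0.055, -0.127, 0.0], "twist": 0.0, "grip": 1}, {"dp": [0.055, -0.127, 0.0], "twist": 0.0, "grip": 1}, {"dp": [0.055, -0.127, 0.0], "twist": 0.0, "grip": 1}, {"dp": [0.055, -0.127, 0.0], "twist": 0.0, "grip": 1}]}}

```text
clock: 3.15
position: [0.4983, -0.0111, 0.2225]
tcp_rot: [[-0.0, 0.167, 0.986], [0.0, 0.986, -0.167], [-1.0, 0.0, -0.0]]
ft_force: [-0.7, -0.8, 0.0]
grip_width: 0.0872
```

```bash
python3 - <<'E'
from cell import r
s=r.observe();print(s['position'],s['tcp_rot'][:,1] if hasattr(s['tcp_rot'],'shape') else s['tcp_rot'])
E
```

```text
[ 0.49829888 -0.01108559  0.22253476] [1.66873069e-01 9.85978383e-01 8.14819505e-05]
```

>>> {"fn": "move_arm", "kwargs": {"steps": [{"dp": [0.003, -0.0075, -0.01], "grip": 1}, {"dp": [0.003, -0.0075, -0.04], "grip": 1}, {"dp": [0.003, -0.0075, -0.08], "grip": 1}, {"dp": [0.003, -0.0075, -0.11], "grip": 1}, {"dp": [0.003, -0.0075, -0.127], "grip": 1}, {"dp": [0.003, -0.0075, -0.127], "grip": 0}, {"dp": [0.003, -0.0075, -0.127], "grip": -0.5}, {"dp": [0.003, -0.0075, -0.127], "grip": -1}, {"dp": [0.003, -0.0075, -0.127], "grip": -1}, {"dp": [0.003, -0.0075, -0.127], "grip": -1}, {"dp": [0.003, -0.0075, -0.127], "grip": -1}, {"dp": [0.003, -0.0075, -0.127], "grip": -1}], "squeeze": 10}}

```text
$.steps[0]: bad value
```

>>> {"fn": "move_arm", "kwargs": {"steps": [{"dp": [0.003, -0.0075, -0.01], "twist": 0.0, "grip": 1}, {"dp": [0.003, -0.0075, -0.04], "twist": 0.0, "grip": 1}, {"dp": [0.003, -0.0075, -0.08], "twist": 0.0, "grip": 1}, {"dp": [0.003, -0.0075, -0.11], "twist": 0.0, "grip": 1}, {"dp": [0.003, -0.0075, -0.127], "twist": 0.0, "grip": 1}, {"dp": [0.003, -0.0075, -0.127], "twist": 0.0, "grip": 0}, {"dp": [0.003, -0.0075, -0.127], "twist": 0.0, "grip": -0.5}, {"dp": [0.003, -0.0075, -0.127], "twist": 0.0, "grip": -1}, {"dp": [0.003, -0.0075, -0.127], "twist": 0.0, "grip": -1}, {"dp": [0.003, -0.0075, -0.127], "twist": 0.0, "grip": -1}, {"dp": [0.003, -0.0075, -0.127], "twist": 0.0, "grip": -1}, {"dp": [0.003, -0.0075, -0.127], "twist": 0.0, "grip": -1}], "squeeze": 10}}

```text
clock: 4.15
position: [0.5016, -0.0179, 0.0962]
tcp_rot: [[0.001, 0.165, 0.986], [0.0, 0.986, -0.165], [-1.0, 0.001, 0.001]]
ft_force: [-0.4, 0.0, -0.9]
grip_width: 0.0481
```

Still closing; I'll close further and set a firm squeeze.

>>> {"fn": "move_arm", "kwargs": {"steps": [{"dp": [0, 0, 0], "twist": 0.0, "grip": -1}, {"dp": [0, 0, 0], "twist": 0.0, "grip": -1}, {"dp": [0, 0, 0], "twist": 0.0, "grip": -1}, {"dp": [0, 0, 0], "twist": 0.0, "grip": -1}, {"dp": [0, 0, 0], "twist": 0.0, "grip": -1}, {"dp": [0, 0, 0], "twist": 0.0, "grip": -1}, {"dp": [0, 0, 0], "twist": 0.0, "grip": -1}, {"dp": [0, 0, 0], "twist": 0.0, "grip": -1}], "squeeze": 10}}

```text
clock: 4.82
position: [0.5012, -0.0181, 0.0955]
tcp_rot: [[-0.0, 0.165, 0.986], [0.0, 0.986, -0.165], [-1.0, -0.0, -0.0]]
ft_force: [-0.2, -0.7, -1.4]
grip_width: 0.014
```

>>> {"fn": "move_arm", "kwargs": {"steps": [{"dp": [0, 0, 0], "twist": 0.0, "grip": -1}, {"dp": [0, 0, 0], "twist": 0.0, "grip": -1}, {"dp": [0, 0, 0], "twist": 0.0, "grip": -1}, {"dp": [0, 0, 0], "twist": 0.0, "grip": -1}], "squeeze": 60}}

```text
clock: 5.15
position: [0.5012, -0.018, 0.0955]
tcp_rot: [[-0.0, 0.165, 0.986], [0.0, 0.986, -0.165], [-1.0, 0.0, -0.0]]
ft_force: [-0.0, -0.7, -0.6]
grip_width: 0.0135
```

>>> {"fn": "move_arm", "kwargs": {"steps": [{"dp": [0, 0, 0.01], "twist": 0.0, "grip": -1}, {"dp": [0, 0, 0.03], "twist": 0.0, "grip": -1}, {"dp": [0, 0, 0.06], "twist": 0.0, "grip": -1}, {"dp": [0, 0, 0.085], "twist": 0.0, "grip": -1}, {"dp": [0, 0, 0.1], "twist": 0.0, "grip": -1}, {"dp": [0, 0, 0.1], "twist": 0.0, "grip": -1}]}}

```text
clock: 5.65
position: [0.503, -0.0181, 0.1996]
tcp_rot: [[0.006, 0.165, 0.986], [0.001, 0.986, -0.165], [-1.0, 0.002, 0.005]]
ft_force: [0.6, 0.1, -1.0]
grip_width: 0.0137
```

```bash
cat >> h.py <<'E'
def pose(p,X,tcp,yaw):
    "pan surface points in the tool frame (x along scoop yaw, relative to grip point); returns local pts"
    c,s=np.cos(yaw),np.sin(yaw); d=X-np.array([tcp[0],tcp[1],tcp[2]+.019])
    return np.stack([d[...,0]*c+d[...,1]*s,-d[...,0]*s+d[...,1]*c,d[...,2]],-1)
def tilt(p,tcp,yaw):
    X=cloud(p);L=pose(p,X,tcp,yaw);h=hsv(p)
    m=(L[...,0]>.02)&(L[...,0]<.15)&(abs(L[...,1])<.035)&(L[...,2]<-.05)&(L[...,2]>-.2)&(h[...,1]<70)
    P=L[m]
    return P
E
python3 - <<'E'
from cell import r
from h import *
s=r.observe();yaw=np.arctan2(s['tcp_rot'][1][1],s['tcp_rot'][0][1])-np.pi/2
print(s['position'],np.degrees(yaw),s['ft_force'],s['ft_torque'])
for n in('scene','top'):
    p=r.get_image(n);cv2.imwrite(f'pics/{n}2.png',p['pixels'][:,:,::-1])
    P=tilt(p,s['position'],yaw);P=P[P[:,2]<-.095]
    a=np.polyfit(P[:,0],P[:,2],1);print(n,len(P),'slope deg',np.degrees(np.arctan(a[0])),'floor z at x=66:',np.polyval(a,.066),P[:,0].min(),P[:,0].max())
E
```

```text
[ 0.50303809 -0.01807268  0.19958384] -9.516829038739333 [ 0.61219656  0.13813722 -1.02185303] [6.46399018e-02 9.75210292e-03 4.43480688e-05]
scene 961 slope deg -0.1253291541933046 floor z at x=66: -0.10755048425990853 0.020265095925013084 0.1189305671359111
top 589 slope deg 0.4718131595794878 floor z at x=66: -0.10932349034951613 0.038152759983032324 0.11352305177071594
```

View pics/scene2.png

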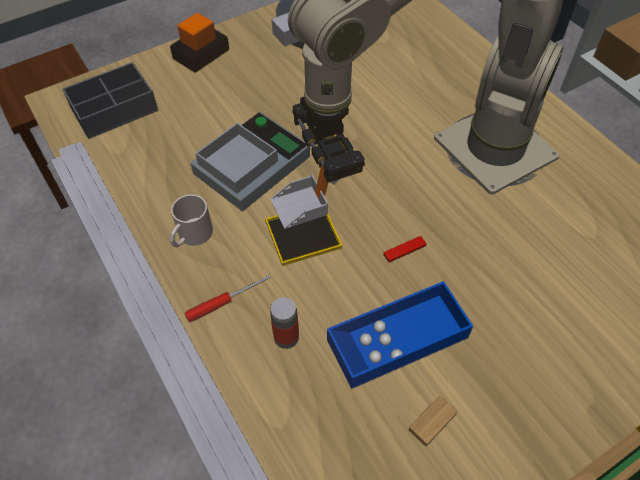

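Held level, with the rest empty at (303,235). Now I'll carry it over the bin.

>>> {"fn": "move_arm", "kwargs": {"steps": [{"dp": [-0.003, 0.012, 0], "twist": 0.0, "grip": -1}, {"dp": [-0.01, 0.04, 0], "twist": 0.0, "grip": -1}, {"dp": [-0.019, 0.075, 0], "twist": 0.0, "grip": -1}, {"dp": [-0.028, 0.11, 0], "twist": 0.01, "grip": -1}, {"dp": [-0.038, 0.147, 0], "twist": 0.026, "grip": -1}, {"dp": [-0.048, 0.185, 0], "twist": 0.026, "grip": -1}, {"dp": [-0.057, 0.223, 0], "twist": 0.026, "grip": -1}, {"dp": [-0.066, 0.258, 0], "twist": 0.026, "grip": -1}, {"dp": [-0.075, 0.293, 0], "twist": 0.026, "grip": -1}, {"dp": [-0.083, 0.322, 0], "twist": 0.026, "grip": -1}, {"dp": [-0.087, 0.338, 0], "twist": 0.026, "grip": -1}, {"dp": [-0.087, 0.338, 0], "twist": 0.026, "grip": -1}]}}

```text
clock: 6.75
position: [0.4114, 0.3237, 0.1936]
tcp_rot: [[-0.003, 0.133, 0.991], [-0.001, 0.991, -0.133], [-1.0, -0.001, -0.003]]
ft_force: [1.0, -1.0, -2.1]
grip_width: 0.0139
```

```bash
python3 - <<'E'
from cell import r
from h import *
s=r.observe();yaw=np.arctan2(s['tcp_rot'][1][1],s['tcp_rot'][0][1])-np.pi/2
print(s['clock'],s['position'],np.degrees(yaw),s['ft_force'],s['ft_torque'])
for n in('scene','top'):
    p=r.get_image(n);cv2.imwrite(f'pics/{n}3.png',p['pixels'][:,:,::-1])
    X=cloud(p);L=pose(p,X,s['position'],yaw);h=hsv(p)
    m=(L[...,0]>.02)&(L[...,0]<.15)&(abs(L[...,1])<.07)&(L[...,2]<-.05)&(L[...,2]>-.125)&(h[...,1]<70)
    P=L[m]; F=P[P[:,2]<-.095]
    for x0 in(.03,.05,.07,.09):
        q=P[(P[:,0]>x0)&(P[:,0]<x0+.02)]; print(n,x0,len(q),'y',np.round(np.percentile(q[:,1],[0,2,98,100])*1000,1))
    a=np.polyfit(F[:,0],F[:,2],1);print(np.degrees(np.arctan(a[0])),np.polyval(a,.066),F[:,0].max())
    b=cv2.minAreaRect(P[:,:2].astype(np.float32)*1000);print(b)
    # rest
    H,S=h[...,0].astype(int),h[...,1]
    m=near(X,(.562,-.031),.12)&(H>20)&(H<38)&(S>120)
    Q=X[m];print('rest',cv2.minAreaRect(Q[:,:2].astype(np.float32)*1000),np.nanpercentile(Q[:,2],[5,50,95]))
E
```

```text
6.75 [0.41137159 0.32368723 0.19359718] -7.661248041363488 [ 0.9787925  -0.98432903 -2.07725378] [ 0.02588371  0.09634108 -0.04220847]
scene 0.03 456 y [-45.5 -43.6  43.9  44.7]
scene 0.05 484 y [-46.7 -43.4  43.9  44.8]
scene 0.07 475 y [-46.4 -44.   43.5  44.1]
scene 0.09 449 y [-46.2 -43.8  42.9  44.6]
-0.6302192464478689 -0.10740178833029577 0.11881111249471231
((69.31420135498047, -0.9342727661132812), (98.7599868774414, 91.3943862915039), 0.16670671105384827)
rest ((559.754150390625, -33.94769287109375), (150.7234649658203, 150.1385955810547), 77.13239288330078) [-0.0006804   0.00782506  0.01444232]
top 0.03 325 y [-48.7 -47.8  39.4  41.5]
top 0.05 325 y [-48.8 -47.7  39.4  41.7]
top 0.07 320 y [-48.3 -47.8  39.1  40.6]
top 0.09 305 y [-48.6 -46.9  39.1  40.7]
-0.22367952851561784 -0.10661696858779529 0.11661995266840534
((68.26670837402344, -3.6066360473632812), (90.42594146728516, 96.50653076171875), 89.82048797607422)
rest ((561.087158203125, -28.63580322265625), (135.04937744140625, 146.39315795898438), 77.52753448486328) [0.00091348 0.00790482 0.01553914]
```

View pics/top3.png

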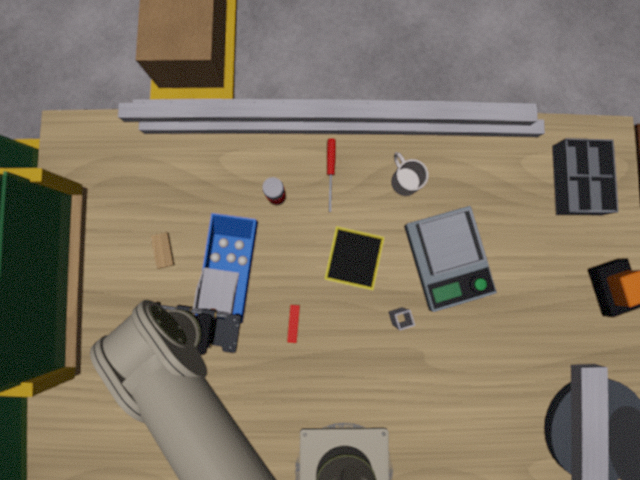

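>>> {"fn": "move_arm", "kwargs": {"steps": [{"dp": [0.001, 0, -0.02], "twist": 0.0, "grip": -1}, {"dp": [0.001, 0, -0.04], "twist": 0.0, "grip": -1}, {"dp": [0.001, 0, -0.04], "twist": 0.0, "grip": -1}, {"dp": [0.001, 0, -0.04], "twist": 0.0, "grip": -1}]}}

```text
clock: 7.18
position: [0.4151, 0.3182, 0.1547]
tcp_rot: [[-0.002, 0.141, 0.99], [-0.002, 0.99, -0.141], [-1.0, -0.002, -0.002]]
ft_force: [-0.3, -0.1, -1.0]
grip_width: 0.0135
```

```bash
python3 - <<'E'
from cell import r
from h import *
s=r.observe();yaw=np.arctan2(s['tcp_rot'][1][1],s['tcp_rot'][0][1])-np.pi/2
print(s['clock'],s['position'],np.degrees(yaw),s['joint_velocities'])
for n in('scene','top'):
    p=r.get_image(n);cv2.imwrite(f'pics/{n}4.png',p['pixels'][:,:,::-1])
E
```

```text
7.1833 [0.41512057 0.31815246 0.15471003] -8.114989222152863 [-0.00462733 -0.0216683  -0.00378073 -0.04234921 -0.00024317  0.01050032
 -0.00259297]
```

```bash
python3 - <<'E'
from cell import r
from h import *
s=r.observe();yaw=np.radians(-8.0)
print(s['position'])
for n in('scene','top'):
    p=r.get_image(n)
    X=cloud(p);c,q=np.cos(yaw),np.sin(yaw);h=hsv(p)
    B=np.stack([X[...,0]*c+X[...,1]*q,-X[...,0]*q+X[...,1]*c,X[...,2]],-1)
    g=np.array([s['position'][0]*c+s['position'][1]*q,-s['position'][0]*q+s['position'][1]*c])
    dx=B[...,0]-g[0];dy=B[...,1]-g[1]
    sc=(dx>.03)&(dx<.12)&(abs(dy)<.06)&(B[...,2]>.058)&(h[...,1]<70)
    b=B[sc];print(n,'grip',g,'scoop y',np.percentile(b[:,1],[1,99]),np.percentile(b[:,1],[1,99]).mean(),'z',np.percentile(b[:,2],[1,50]),'x',b[:,0].max())
    H=h[...,0].astype(int)
    bl=(H>100)&(H<130)&(h[...,1]>120)&(dx>.13)&(dx<.25)&(abs(dy)<.1)&(B[...,2]>.045)
    b=B[bl];print('  bin y',np.percentile(b[:,1],[1,99]),np.percentile(b[:,1],[1,99]).mean(),'xmax',np.percentile(b[:,0],99.5))
E
```

```text
[0.4158777  0.31952341 0.15648225]
scene grip [0.36736134 0.37429282] scoop y [0.32963536 0.41843555] 0.3740354594672473 z [0.06349376 0.37860182] x 0.4859173825799956
  bin y [0.3173512  0.43495239] 0.37615179396390463 xmax 0.6171875889853194
top grip [0.36736134 0.37429282] scoop y [0.32891456 0.41681756] 0.37286605618121976 z [0.06505721 0.10680425] x 0.48338604096756227
  bin y [0.31811882 0.43119519] 0.3746570014057107 xmax 0.6168343848479508
```

View pics/scene4.png

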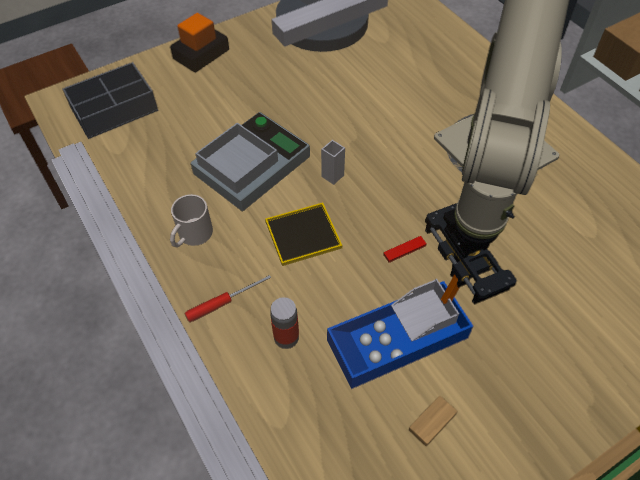

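>>> {"fn": "move_arm", "kwargs": {"steps": [{"dp": [-0.0037, 0.0026, -0.005], "twist": 0.0, "grip": -1}, {"dp": [-0.0037, 0.0026, -0.025], "twist": 0.0, "grip": -1}, {"dp": [-0.0037, 0.0026, -0.045], "twist": 0.0, "grip": -1}, {"dp": [-0.0037, 0.0026, -0.055], "twist": 0.0, "grip": -1}, {"dp": [-0.0037, 0.0026, -0.055], "twist": 0.0, "grip": -1}]}}

```text
clock: 7.8
position: [0.4103, 0.3218, 0.0985]
tcp_rot: [[-0.003, 0.139, 0.99], [-0.002, 0.99, -0.139], [-1.0, -0.003, -0.002]]
ft_force: [-0.5, -0.7, -1.5]
grip_width: 0.0137
```

>>> {"fn": "move_arm", "kwargs": {"steps": [{"dp": [0, 0, -0.0015], "twist": 0.0, "grip": -1}, {"dp": [0, 0, -0.003], "twist": 0.0, "grip": -1}, {"dp": [0, 0, -0.003], "twist": 0.0, "grip": -1}]}}

```text
clock: 8.05
position: [0.412, 0.323, 0.0984]
tcp_rot: [[0.001, 0.139, 0.99], [0.001, 0.99, -0.139], [-1.0, 0.001, 0.001]]
ft_force: [-0.1, -0.2, -2.0]
grip_width: 0.0136
```

```bash
python3 - <<'E'
from cell import r
s=r.observe();print(s['position'],s['ft_force'],s['ft_torque'])
E
```

```text
[0.41195284 0.32300687 0.09838186] [-0.11333611 -0.15716397 -2.01323699] [ 0.00018278  0.05325633 -0.01220048]
```

>>> {"fn": "move_arm", "kwargs": {"steps": [{"dp": [0, 0, -0.0015], "twist": 0.0, "grip": -1}, {"dp": [0, 0, -0.003], "twist": 0.0, "grip": -1}, {"dp": [0, 0, -0.003], "twist": 0.0, "grip": -1}]}}

```text
clock: 8.3
position: [0.4121, 0.3232, 0.0964]
tcp_rot: [[0.001, 0.139, 0.99], [0.001, 0.99, -0.139], [-1.0, 0.002, 0.001]]
ft_force: [-3.9, -3.4, 12.8]
grip_width: 0.014
```

```bash
python3 - <<'E'
from cell import r
s=r.observe();print(s['position'],s['ft_force'],s['ft_torque'])
E
```

```text
[0.41205797 0.32315155 0.0964134 ] [-3.90809038 -3.43182041 12.77142071] [-0.99853092  1.02243414 -0.03264126]
```

>>> {"fn": "move_arm", "kwargs": {"steps": [{"dp": [0.003, -0.0004, 0.001], "twist": 0.0, "grip": -1}, {"dp": [0.011, -0.0015, 0.001], "twist": 0.0, "grip": -1}, {"dp": [0.021, -0.0029, 0.001], "twist": 0.0, "grip": -1}, {"dp": [0.031, -0.0043, 0.001], "twist": 0.0, "grip": -1}, {"dp": [0.041, -0.0057, 0.001], "twist": 0.0, "grip": -1}, {"dp": [0.05, -0.007, 0.001], "twist": 0.0, "grip": -1}, {"dp": [0.057, -0.008, 0.001], "twist": 0.0, "grip": -1}, {"dp": [0.063, -0.0088, 0.001], "twist": 0.0, "grip": -1}, {"dp": [0.068, -0.0095, 0.001], "twist": 0.0, "grip": -1}, {"dp": [0.071, -0.0099, 0.001], "twist": 0.0, "grip": -1}, {"dp": [0.072, -0.01, 0.001], "twist": 0.0, "grip": -1}]}}

```text
clock: 9.22
position: [0.4842, 0.3134, 0.0965]
tcp_rot: [[0.0, 0.139, 0.99], [0.002, 0.99, -0.139], [-1.0, 0.002, -0.0]]
ft_force: [-6.9, 1.4, 7.5]
grip_width: 0.0138
```

```bash
cat > look.py <<'E'
import sys
from cell import r
from h import *
s=r.observe();print(s['clock'],s['position'],s['ft_force'],s['ft_torque'])
x0,y0,x1,y1=map(int,sys.argv[2:6]) if len(sys.argv)>2 else (310,270,490,400)
u0,v0,u1,v1=map(int,sys.argv[6:10]) if len(sys.argv)>6 else (180,200,280,340)
ims=[]
p=r.get_image('scene');a=p['pixels'][y0:y1,x0:x1,::-1];q=r.get_image('top');b=q['pixels'][v0:v1,u0:u1,::-1]
f=lambda i:cv2.resize(i,(int(i.shape[1]*560/i.shape[0]),560),interpolation=cv2.INTER_CUBIC)
a=cv2.resize(a,None,fx=440/a.shape[1],fy=440/a.shape[1],interpolation=cv2.INTER_CUBIC)
b=cv2.resize(b,None,fx=350/b.shape[1],fy=350/b.shape[1],interpolation=cv2.INTER_CUBIC)
c=np.zeros((600,800,3),np.uint8);a=a[:600];b=b[:600];c[:a.shape[0],:440]=a;c[:b.shape[0],445:795]=b
cv2.imwrite(f'pics/{sys.argv[1]}.png',c)
E
python3 look.py s1
```

```text
9.2167 [0.4841532  0.31339812 0.09648063] [-6.87911033  1.4416371   7.53766157] [-0.01593606  1.2347351  -0.16369879]
```

View pics/s1.png

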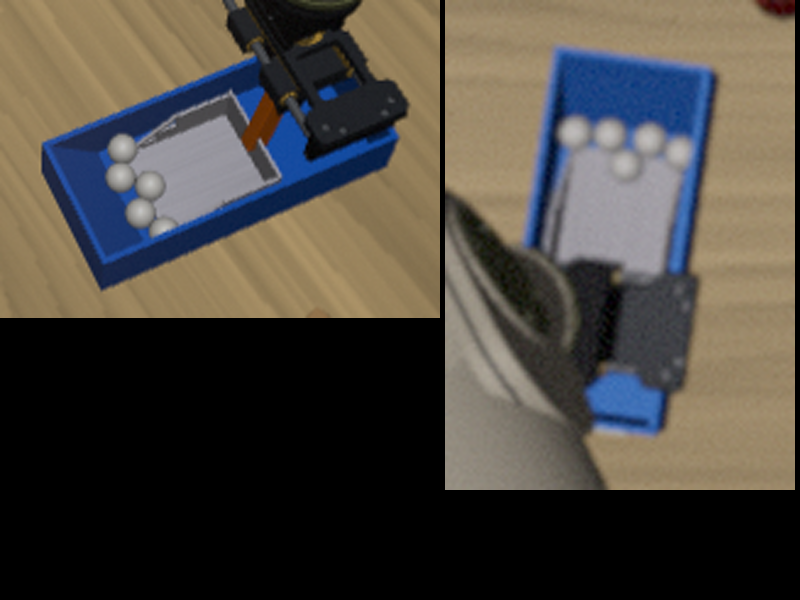

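One ball sits on the lip at about (625,165) in the right panel. The other four lie in a row along the ramp foot. I'll keep pushing.

>>> {"fn": "move_arm", "kwargs": {"steps": [{"dp": [0.003, -0.0004, 0.0], "twist": 0.0, "grip": -1}, {"dp": [0.006, -0.0008, 0.0], "twist": 0.0, "grip": -1}, {"dp": [0.009, -0.0013, 0.0], "twist": 0.0, "grip": -1}, {"dp": [0.011, -0.0015, 0.0], "twist": 0.0, "grip": -1}, {"dp": [0.011, -0.0015, 0.0], "twist": 0.0, "grip": -1}]}}

```text
clock: 9.73
position: [0.4951, 0.312, 0.0965]
tcp_rot: [[0.0, 0.139, 0.99], [0.002, 0.99, -0.139], [-1.0, 0.002, 0.0]]
ft_force: [-4.1, 2.7, 6.3]
grip_width: 0.0139
```

```bash
python3 look.py s2
```

```text
9.7333 [0.49513777 0.31203768 0.0965193 ] [-4.05333315  2.70974754  6.26654695] [ 0.09232289  0.75580315 -0.09382839]
```

View pics/s2.png

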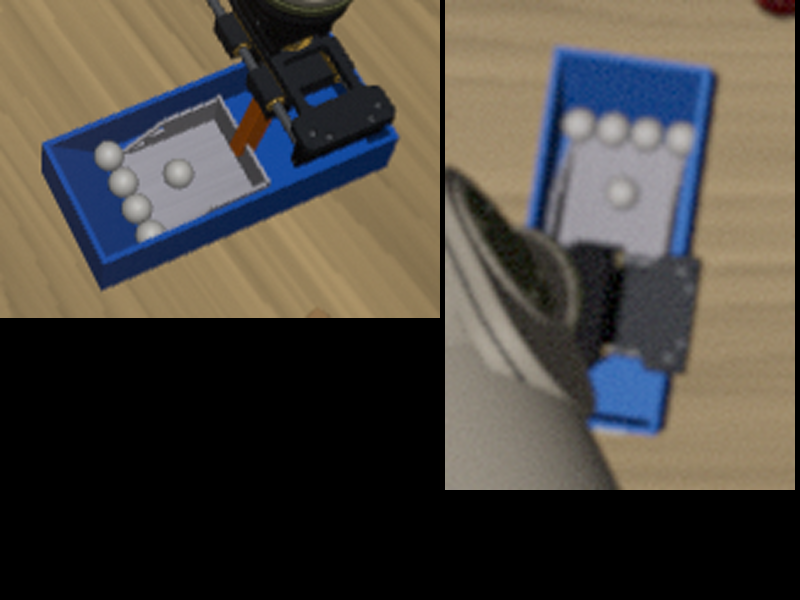

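>>> {"fn": "move_arm", "kwargs": {"steps": [{"dp": [0.002, -0.0003, 0.0], "twist": 0.0, "grip": -1}, {"dp": [0.004, -0.0006, 0.0], "twist": 0.0, "grip": -1}, {"dp": [0.005, -0.0007, 0.0], "twist": 0.0, "grip": -1}, {"dp": [0.006, -0.0008, 0.0], "twist": 0.0, "grip": -1}, {"dp": [0.006, -0.0008, 0.0], "twist": 0.0, "grip": -1}]}}

```text
clock: 10.25
position: [0.5008, 0.3113, 0.0965]
tcp_rot: [[0.0, 0.139, 0.99], [0.002, 0.99, -0.139], [-1.0, 0.002, -0.0]]
ft_force: [-5.1, 2.0, 7.5]
grip_width: 0.014
```

```bash
python3 look.py s3
```

```text
10.25 [0.50083834 0.31134891 0.09651297] [-5.07371117  1.95998747  7.5337479 ] [ 0.09308448  0.94243977 -0.13345608]
```

View pics/s3.png

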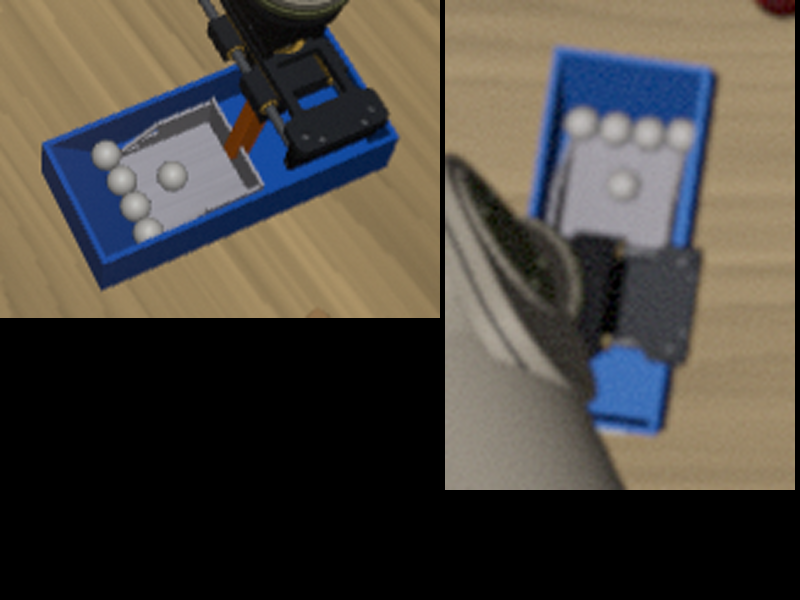

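>>> {"fn": "move_arm", "kwargs": {"steps": [{"dp": [0.002, -0.0003, 0.0], "twist": 0.0, "grip": -1}, {"dp": [0.004, -0.0006, 0.0], "twist": 0.0, "grip": -1}, {"dp": [0.004, -0.0006, 0.0], "twist": 0.0, "grip": -1}]}}

```text
clock: 10.6
position: [0.5031, 0.3111, 0.0967]
tcp_rot: [[-0.003, 0.138, 0.99], [0.001, 0.99, -0.138], [-1.0, 0.001, -0.003]]
ft_force: [-14.6, -0.6, 15.9]
grip_width: 0.0136
```

```bash
cat > balls.py <<'E'
from cell import r
from h import *
s=r.observe();yaw=np.arctan2(s['tcp_rot'][1][1],s['tcp_rot'][0][1])-np.pi/2
print(s['clock'],s['position'],s['ft_force'],s['ft_torque'])
for n in('scene','top'):
    p=r.get_image(n);X=cloud(p);L=pose(p,X,s['position'],yaw)
    for b in r.place_of('ball0',p)[:7]:
        q=pose(p,np.array(b['location']),s['position'],yaw); print(n,round(b['confidence'],2),'world',np.round(b['location'],3),'scoop',np.round((q-[-0+.066,0,-.111])*1000))
E
python3 look.py s4; python3 balls.py
```

```text
10.6 [0.50312175 0.31113735 0.09673177] [-14.56444687  -0.55132409  15.88791271] [-0.27980757  2.90861776 -0.09141612]
10.7 [0.50307111 0.31119362 0.09671422] [-13.50022896   0.15247122  15.44971124] [-0.22385936  2.86744211 -0.14143347]
scene 0.68 world [0.616 0.302 0.022] scoop [47.  7. 17.]
scene 0.61 world [0.575 0.3   0.021] scoop [ 7. -1. 17.]
scene 0.46 world [0.617 0.332 0.022] scoop [44. 37. 17.]
scene 0.45 world [0.612 0.254 0.021] scoop [ 50. -42.  16.]
scene 0.43 world [0.609 0.284 0.018] scoop [ 43. -12.  13.]
top 0.61 world [0.613 0.307 0.024] scoop [43. 11. 19.]
top 0.5 world [0.609 0.252 0.023] scoop [ 47. -44.  19.]
top 0.45 world [0.612 0.279 0.024] scoop [ 46. -17.  19.]
top 0.39 world [0.62  0.33  0.025] scoop [47. 35. 21.]
top 0.38 world [0.574 0.298 0.019] scoop [ 6. -3. 14.]
top 0.38 world [ 0.598 -0.269  0.065] scoop [ 108. -562.   60.]
```

View pics/s4.png

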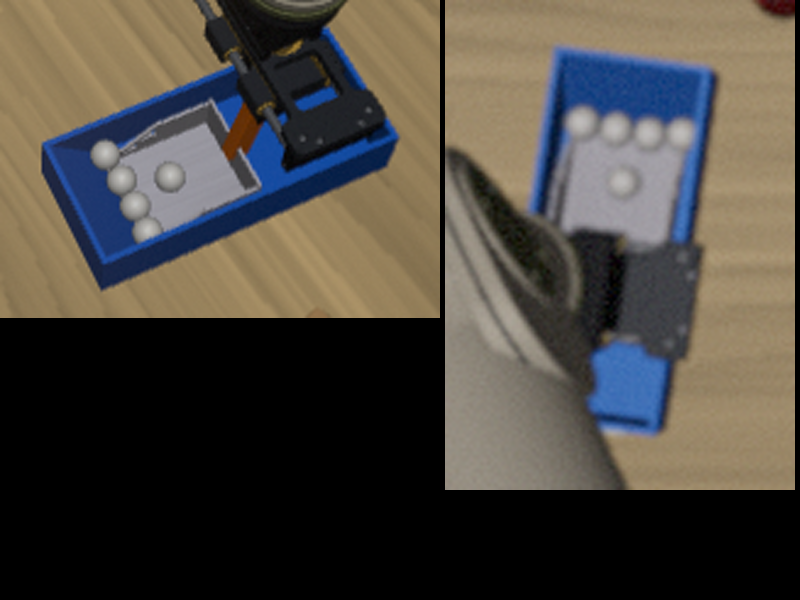

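>>> {"fn": "move_arm", "kwargs": {"steps": [{"dp": [0, 0, 0], "twist": 0.0, "grip": -1}, {"dp": [-0.0025, 0.0003, -0.0004], "twist": 0.0, "grip": -1}, {"dp": [-0.005, 0.0007, -0.0009], "twist": 0.0, "grip": -1}, {"dp": [-0.0075, 0.001, -0.0014], "twist": 0.0, "grip": -1}, {"dp": [-0.01, 0.0014, -0.002], "twist": 0.0, "grip": -1}, {"dp": [-0.0125, 0.0017, -0.0026], "twist": 0.0, "grip": -1}, {"dp": [-0.015, 0.0021, -0.0033], "twist": 0.0, "grip": -1}, {"dp": [-0.0175, 0.0024, -0.004], "twist": 0.0, "grip": -1}, {"dp": [-0.02, 0.0028, -0.0048], "twist": 0.0, "grip": -1}, {"dp": [-0.02, 0.0028, -0.0048], "twist": 0.0, "grip": -1}], "squeeze": 15}}

```text
clock: 11.73
position: [0.4863, 0.3132, 0.0921]
tcp_rot: [[0.003, 0.139, 0.99], [0.002, 0.99, -0.139], [-1.0, 0.003, 0.003]]
ft_force: [1.1, 0.9, 4.3]
grip_width: 0.0137
```

```bash
python3 look.py s5; python3 balls.py
```

```text
11.7333 [0.48632672 0.31315334 0.09209453] [1.07542905 0.94794478 4.28235716] [ 0.16935229 -0.46336317  0.05057661]
11.8333 [0.48637807 0.31315566 0.09208267] [0.50828246 1.54840601 6.76909347] [ 0.1759594  -0.31974887  0.08816598]
scene 0.67 world [0.586 0.327 0.032] scoop [31. 27. 31.]
scene 0.66 world [0.558 0.285 0.022] scoop [  9. -18.  22.]
scene 0.61 world [0.618 0.252 0.026] scoop [ 72. -42.  26.]
scene 0.55 world [0.567 0.31  0.027] scoop [14.  8. 27.]
scene 0.5 world [0.536 0.304 0.021] scoop [-16.  -2.  21.]
top 0.67 world [ 0.58   0.483 -0.002] scoop [  3. 181.  -2.]
top 0.63 world [0.545 0.277 0.027] scoop [ -3. -28.  27.]
top 0.56 world [0.616 0.251 0.03 ] scoop [ 71. -43.  30.]
top 0.56 world [0.558 0.314 0.029] scoop [ 5. 11. 29.]
top 0.55 world [0.578 0.329 0.033] scoop [22. 29. 33.]
top 0.54 world [0.534 0.304 0.022] scoop [-18.  -2.  22.]
```

View pics/s5.png

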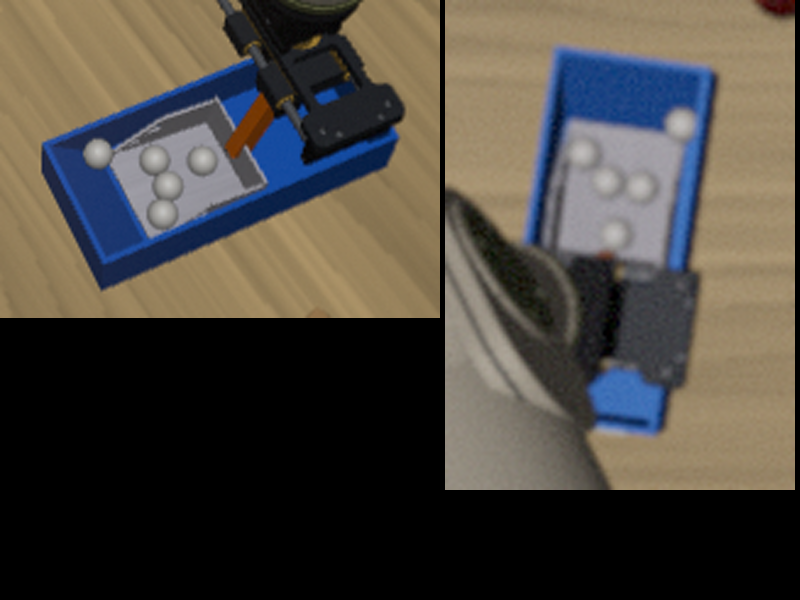

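Four balls are in the tilted pan and rolling to the back. The fifth is at about (680,123), outside the pan. I'll firm the grip and lift.

>>> {"fn": "move_arm", "kwargs": {"steps": [{"dp": [0, 0, 0], "twist": 0.0, "grip": -1}, {"dp": [0, 0, 0], "twist": 0.0, "grip": -1}, {"dp": [0, 0, 0.003], "twist": 0.0, "grip": -1}, {"dp": [0, 0, 0.01], "twist": 0.0, "grip": -1}, {"dp": [0, 0, 0.022], "twist": 0.0, "grip": -1}, {"dp": [0, 0, 0.037], "twist": 0.0, "grip": -1}, {"dp": [0, 0, 0.055], "twist": 0.0, "grip": -1}, {"dp": [0, 0, 0.075], "twist": 0.0, "grip": -1}, {"dp": [0, 0, 0.095], "twist": 0.0, "grip": -1}, {"dp": [0, 0, 0.115], "twist": 0.0, "grip": -1}, {"dp": [0, 0, 0.13], "twist": 0.0, "grip": -1}, {"dp": [0, 0, 0.135], "twist": 0.0, "grip": -1}], "squeeze": 60}}

```text
clock: 13.03
position: [0.4855, 0.3129, 0.2293]
tcp_rot: [[0.003, 0.14, 0.99], [0.003, 0.99, -0.14], [-1.0, 0.003, 0.003]]
ft_force: [0.7, 0.1, -1.7]
grip_width: 0.0137
```

```bash
python3 look.py s6 300 180 520 400; python3 - <<'E'
from cell import r
from h import *
s=r.observe();yaw=np.arctan2(s['tcp_rot'][1][1],s['tcp_rot'][0][1])-np.pi/2
for n in('scene',):
    p=r.get_image(n)
    P=tilt(p,s['position'],yaw)
    a=np.polyfit(P[:,0],P[:,2],1);print(n,len(P),np.degrees(np.arctan(a[0])))
E
```

```text
13.0333 [0.48553593 0.31285545 0.22932422] [ 0.70579459  0.05974672 -1.72493746] [0.06155096 0.08433178 0.00537994]
scene 1852 -4.425490704826922
```

View pics/s6.png

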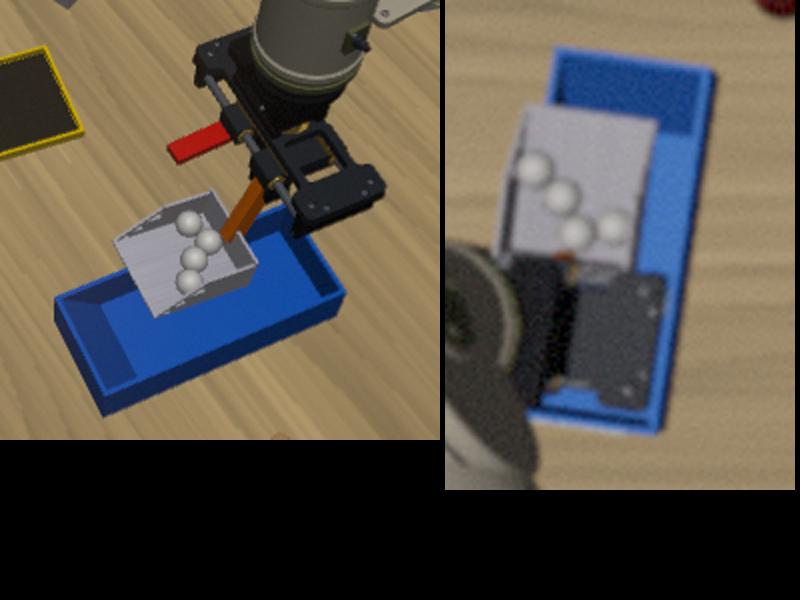

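>>> {"fn": "move_arm", "kwargs": {"steps": [{"dp": [0.0004, -0.005, 0], "twist": 0.0035, "grip": -1}, {"dp": [0.001, -0.014, 0], "twist": 0.01, "grip": -1}, {"dp": [0.0025, -0.028, 0], "twist": 0.02, "grip": -1}, {"dp": [0.004, -0.046, 0], "twist": 0.033, "grip": -1}, {"dp": [0.0057, -0.066, 0], "twist": 0.047, "grip": -1}, {"dp": [0.0075, -0.086, 0], "twist": 0.061, "grip": -1}, {"dp": [0.0092, -0.106, 0], "twist": 0.075, "grip": -1}, {"dp": [0.011, -0.126, 0], "twist": 0.089, "grip": -1}, {"dp": [0.0127, -0.146, 0], "twist": 0.103, "grip": -1}, {"dp": [0.0144, -0.166, 0], "twist": 0.117, "grip": -1}, {"dp": [0.016, -0.186, 0], "twist": 0.131, "grip": -1}, {"dp": [0.018, -0.206, 0], "twist": 0.145, "grip": -1}]}}

```text
clock: 14.18
position: [0.5019, 0.1043, 0.225]
tcp_rot: [[-0.001, -0.005, 1.0], [-0.0, 1.0, 0.005], [-1.0, -0.0, -0.001]]
ft_force: [0.9, -0.1, -2.5]
grip_width: 0.0137
```

>>> {"fn": "move_arm", "kwargs": {"steps": [{"dp": [0.0017, -0.02, 0], "twist": 0.014, "grip": -1}, {"dp": [0.0035, -0.04, 0], "twist": 0.028, "grip": -1}, {"dp": [0.005, -0.06, 0], "twist": 0.042, "grip": -1}, {"dp": [0.007, -0.08, 0], "twist": 0.056, "grip": -1}, {"dp": [0.0087, -0.1, 0], "twist": 0.07, "grip": -1}, {"dp": [0.0104, -0.12, 0], "twist": 0.085, "grip": -1}, {"dp": [0.012, -0.14, 0], "twist": 0.099, "grip": -1}, {"dp": [0.014, -0.16, 0], "twist": 0.113, "grip": -1}, {"dp": [0.0156, -0.18, 0], "twist": 0.127, "grip": -1}, {"dp": [0.0173, -0.2, 0], "twist": 0.141, "grip": -1}, {"dp": [0.019, -0.22, 0], "twist": 0.155, "grip": -1}, {"dp": [0.021, -0.24, 0], "twist": 0.169, "grip": -1}]}}

```text
clock: 15.18
position: [0.5225, -0.1354, 0.225]
tcp_rot: [[-0.001, -0.174, 0.985], [0.0, 0.985, 0.174], [-1.0, 0.0, -0.001]]
ft_force: [0.8, 0.2, -2.5]
grip_width: 0.0138
```

>>> {"fn": "move_arm", "kwargs": {"steps": [{"dp": [0.0017, -0.02, 0], "twist": 0.014, "grip": -1}, {"dp": [0.0035, -0.04, 0], "twist": 0.028, "grip": -1}, {"dp": [0.005, -0.06, 0], "twist": 0.042, "grip": -1}, {"dp": [0.0068, -0.078, 0], "twist": 0.055, "grip": -1}, {"dp": [0.0083, -0.096, 0], "twist": 0.068, "grip": -1}, {"dp": [0.0097, -0.112, 0], "twist": 0.08, "grip": -1}, {"dp": [0.011, -0.126, 0], "twist": 0.09, "grip": -1}, {"dp": [0.012, -0.138, 0], "twist": 0.097, "grip": -1}, {"dp": [0.0125, -0.148, 0], "twist": 0.104, "grip": -1}, {"dp": [0.013, -0.153, 0], "twist": 0.109, "grip": -1}, {"dp": [0.013, -0.155, 0], "twist": 0.109, "grip": -1}, {"dp": [0.013, -0.155, 0], "twist": 0.109, "grip": -1}]}}

```text
clock: 16.18
position: [0.5359, -0.2889, 0.2253]
tcp_rot: [[-0.001, -0.279, 0.96], [0.0, 0.96, 0.279], [-1.0, 0.0, -0.001]]
ft_force: [0.7, -0.2, -2.0]
grip_width: 0.0134
```

```bash
python3 look.py s7 180 60 360 280 390 180 510 320; python3 balls.py
```

```text
16.1833 [ 0.53592012 -0.28893522  0.2253342 ] [ 0.65388174 -0.24686497 -1.9854506 ] [0.02273863 0.13103557 0.00245677]
16.2833 [ 0.53643799 -0.28792502  0.22554607] [-0.97899556 -0.17702019 -1.70349296] [0.05330247 0.08866213 0.04078356]
scene 0.63 world [ 0.614 -0.233  0.162] scoop [24. 31. 29.]
scene 0.61 world [ 0.594 -0.299  0.153] scoop [-14. -27.  20.]
scene 0.56 world [0.462 0.277 0.017] scoop [  21.  563. -116.]
scene 0.55 world [ 0.585 -0.278  0.158] scoop [-16.  -4.  25.]
scene 0.38 world [ 0.603 -0.257  0.159] scoop [ 7. 11. 25.]
top 0.65 world [ 0.602 -0.258  0.161] scoop [ 6. 11. 27.]
top 0.56 world [ 0.614 -0.236  0.165] scoop [23. 28. 32.]
top 0.51 world [0.462 0.275 0.018] scoop [  20.  561. -116.]
top 0.5 world [ 0.588 -0.277  0.157] scoop [-14.  -4.  24.]
top 0.49 world [ 0.599 -0.301  0.16 ] scoop [ -9. -30.  27.]
```

View pics/s7.png

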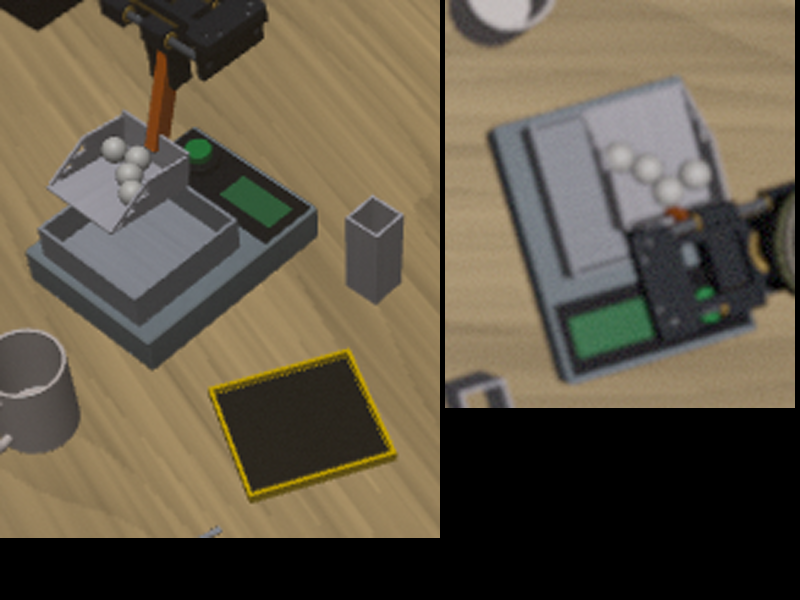

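Four balls are in the pan above the tray and the fifth is in the bin. I'll check the lateral alignment of pan and tray from depth.

```bash
python3 - <<'E'
from cell import r
from h import *
s=r.observe();yaw=np.radians(16.2);print(s['position'])
for n in('scene','top'):
    p=r.get_image(n);X=cloud(p);L=pose(p,X,s['position'],yaw);h=hsv(p)
    m=(L[...,0]>.01)&(L[...,0]<.16)&(abs(L[...,1])<.08)&(L[...,2]<-.05)&(L[...,2]>-.115)&(h[...,1]<70)&(X[...,2]>.105)
    P=L[m]
    print(n,'pan y',np.percentile(P[:,1],[1,99])*1000,'x',np.percentile(P[:,0],[1,99.5])*1000)
    F=P[(abs(P[:,1])<.035)&(P[:,0]>.095)]; a=np.polyfit(F[:,0],F[:,2],1);print('tilt',np.degrees(np.arctan(a[0])),'lip z',np.polyval(a,.13))
    m=near(X,(.601,-.269),.11)&(X[...,2]>.079)&(X[...,2]<.09)
    P=L[m];print(' tray y',np.percentile(P[:,1],[1,99])*1000,'x',np.percentile(P[:,0],[1,99])*1000)
E
```

```text
[ 0.53670638 -0.28794608  0.22585243]
scene pan y [-46.10559091  44.78898462] x [ 29.74250624 132.81797889]
tilt -0.2747346758496736 lip z -0.09200841232803747
 tray y [-70.03400756  71.74499433] x [ -1.47827902 139.55172617]
top pan y [-43.64122092  44.56687248] x [ 30.68570098 128.89165723]
tilt 4.748200683570678 lip z -0.0905402138594506
 tray y [-41.95037634  70.84681757] x [ -2.20858901 133.72916032]
```

>>> {"fn": "move_arm", "kwargs": {"steps": [{"dp": [-0.001, 0, -0.005], "twist": 0.0, "grip": -1}, {"dp": [-0.002, -0.0006, -0.015], "twist": 0.0, "grip": -1}, {"dp": [-0.002, -0.0006, -0.03], "twist": 0.0, "grip": -1}, {"dp": [-0.002, -0.0006, -0.045], "twist": 0.0, "grip": -1}, {"dp": [-0.002, -0.0006, -0.055], "twist": 0.0, "grip": -1}, {"dp": [-0.002, -0.0006, -0.06], "twist": 0.0, "grip": -1}, {"dp": [-0.002, -0.0006, -0.06], "twist": 0.0, "grip": -1}]}}

```text
clock: 17.17
position: [0.5338, -0.2888, 0.1643]
tcp_rot: [[-0.002, -0.279, 0.96], [0.001, 0.96, 0.279], [-1.0, 0.001, -0.002]]
ft_force: [0.3, 0.6, -2.4]
grip_width: 0.0138
```

>>> {"fn": "move_arm", "kwargs": {"steps": [{"dp": [0, 0, 0], "twist": 0.0, "grip": -1}, {"dp": [0, 0, 0], "twist": 0.0, "grip": -1}, {"dp": [0, 0, 0], "twist": 0.0, "grip": -1}, {"dp": [0, 0, 0], "twist": 0.0, "grip": -1}, {"dp": [0, 0, 0], "twist": 0.0, "grip": -1}], "squeeze": 8}}

```text
clock: 17.58
position: [0.5347, -0.2892, 0.1662]
tcp_rot: [[0.001, -0.279, 0.96], [-0.0, 0.96, 0.279], [-1.0, -0.0, 0.001]]
ft_force: [0.2, -0.2, -2.1]
grip_width: 0.014
```

```bash
python3 look.py s8 180 60 360 280 390 180 510 320
```

```text
17.5833 [ 0.53474455 -0.28917804  0.16620112] [ 0.22216556 -0.1937039  -2.07969025] [0.00987793 0.15975547 0.03421196]
```

View pics/s8.png

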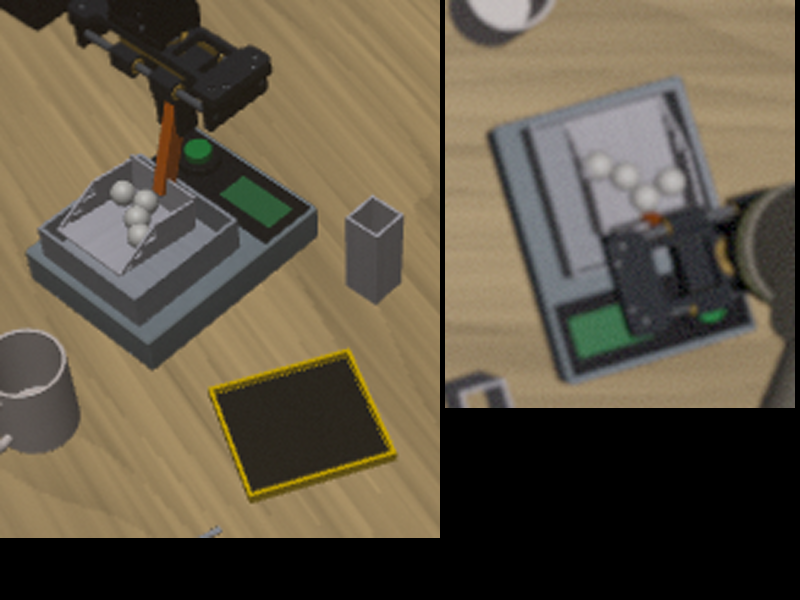

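>>> {"fn": "move_arm", "kwargs": {"steps": [{"dp": [0, 0, 0], "twist": 0.0, "grip": -1}, {"dp": [0, 0, 0], "twist": 0.0, "grip": -1}, {"dp": [0, 0, 0], "twist": 0.0, "grip": -1}, {"dp": [0, 0, 0], "twist": 0.0, "grip": -1}], "squeeze": 5}}

```text
clock: 18.02
position: [0.5345, -0.2891, 0.1658]
tcp_rot: [[-0.0, -0.279, 0.96], [0.0, 0.96, 0.279], [-1.0, 0.0, -0.0]]
ft_force: [-0.1, 1.2, -1.3]
grip_width: 0.014
```

```bash
python3 look.py s9 180 60 360 280 390 180 510 320
```

```text
18.0167 [ 0.53453063 -0.28911542  0.16577272] [-0.14475543  1.21186741 -1.27537337] [-0.06285966  0.14615278 -0.03830916]
```

View pics/s9.png

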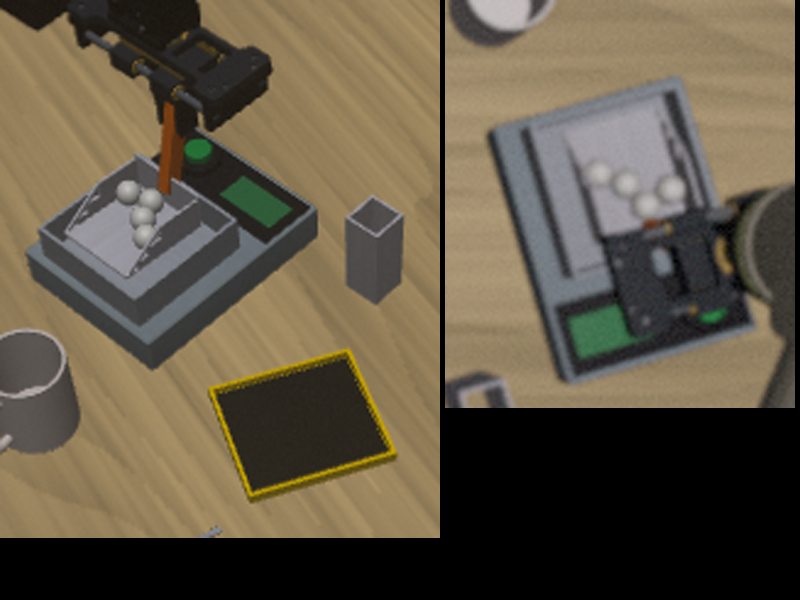

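>>> {"fn": "move_arm", "kwargs": {"steps": [{"dp": [0, 0, 0], "twist": 0.0, "grip": -1}, {"dp": [0, 0, 0], "twist": 0.0, "grip": -1}, {"dp": [0, 0, 0], "twist": 0.0, "grip": -1}, {"dp": [0, 0, 0], "twist": 0.0, "grip": -1}, {"dp": [0, 0, 0], "twist": 0.0, "grip": -1}, {"dp": [0, 0, 0], "twist": 0.0, "grip": -1}], "squeeze": 4}}

```text
clock: 18.62
position: [0.5345, -0.2891, 0.1658]
tcp_rot: [[-0.0, -0.279, 0.96], [0.0, 0.96, 0.279], [-1.0, 0.0, 0.0]]
ft_force: [0.3, 0.1, -1.3]
grip_width: 0.0137
```

```bash
python3 look.py s10 180 60 360 280 390 180 510 320
```

```text
18.6167 [ 0.53453976 -0.28911067  0.16577357] [ 0.31356766  0.06779275 -1.29347391] [ 0.00876029  0.12029806 -0.00153648]
```

View pics/s10.png

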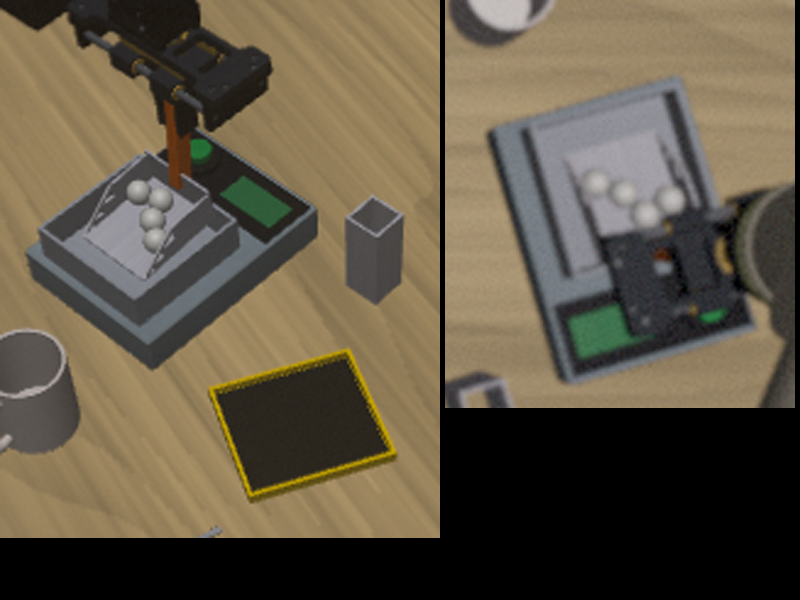

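The pan is swinging down gently as planned. I'll keep going.

>>> {"fn": "move_arm", "kwargs": {"steps": [{"dp": [0, 0, 0], "twist": 0.0, "grip": -1}, {"dp": [0, 0, 0], "twist": 0.0, "grip": -1}, {"dp": [0, 0, 0], "twist": 0.0, "grip": -1}, {"dp": [0, 0, 0], "twist": 0.0, "grip": -1}, {"dp": [0, 0, 0], "twist": 0.0, "grip": -1}, {"dp": [0, 0, 0], "twist": 0.0, "grip": -1}, {"dp": [0, 0, 0], "twist": 0.0, "grip": -1}, {"dp": [0, 0, 0], "twist": 0.0, "grip": -1}], "squeeze": 4}}

```text
clock: 19.38
position: [0.5346, -0.2891, 0.1658]
tcp_rot: [[0.0, -0.279, 0.96], [0.0, 0.96, 0.279], [-1.0, 0.0, 0.0]]
ft_force: [0.2, -0.4, -2.1]
grip_width: 0.0141
```

```bash
python3 look.py s11 180 60 360 280 390 180 510 320
```

```text
19.3833 [ 0.53456476 -0.28913167  0.16579887] [ 0.15177535 -0.38732756 -2.11751476] [ 0.05391898  0.07206638 -0.01228852]
```

View pics/s11.png

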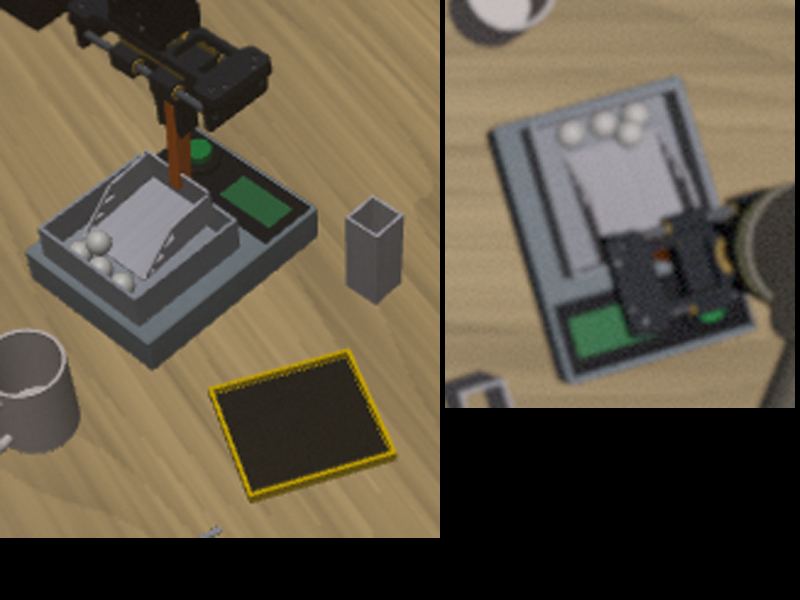

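All four balls rolled out to the tray's far wall. I'll firm the grip and lift away slowly.

>>> {"fn": "move_arm", "kwargs": {"steps": [{"dp": [0, 0, 0], "twist": 0.0, "grip": -1}, {"dp": [0, 0, 0], "twist": 0.0, "grip": -1}, {"dp": [0, 0, 0.004], "twist": 0.0, "grip": -1}, {"dp": [0, 0, 0.01], "twist": 0.0, "grip": -1}, {"dp": [0, 0, 0.018], "twist": 0.0, "grip": -1}, {"dp": [0, 0, 0.03], "twist": 0.0, "grip": -1}, {"dp": [0, 0, 0.045], "twist": 0.0, "grip": -1}, {"dp": [0, 0, 0.06], "twist": 0.0, "grip": -1}, {"dp": [0, 0, 0.075], "twist": 0.0, "grip": -1}, {"dp": [0, 0, 0.085], "twist": 0.0, "grip": -1}, {"dp": [0, 0, 0.09], "twist": 0.0, "grip": -1}, {"dp": [0, 0, 0.09], "twist": 0.0, "grip": -1}], "squeeze": 30}}

```text
clock: 20.48
position: [0.535, -0.2894, 0.2573]
tcp_rot: [[0.002, -0.279, 0.96], [-0.001, 0.96, 0.279], [-1.0, -0.001, 0.002]]
ft_force: [0.0, 0.0, -2.4]
grip_width: 0.0138
```

```bash
python3 look.py s12 180 60 360 280 390 180 510 320; python3 - <<'E'
from cell import r
from h import *
s=r.observe();print(s['position'])
for n in('scene','top'):
    p=r.get_image(n)
    X=cloud(p);h=hsv(p);H,S=h[...,0].astype(int),h[...,1]
    L=pose(p,X,s['position'],np.radians(16.2))
    m=(L[...,0]>.0)&(L[...,0]<.11)&(abs(L[...,1])<.03)&(L[...,2]<-.06)&(X[...,2]>.1)&(S<70)
    P=L[m];a=np.polyfit(P[:,0],P[:,2],1);print(n,len(P),'tilt',np.degrees(np.arctan(a[0])),a, P.min(0),P.max(0))
    m=near(X,(.562,-.031),.12)&(H>20)&(H<38)&(S>120)
    # outer rim corners via top band
    Q=X[m&(X[...,2]>.008)&(X[...,2]<.016)];print('rest',len(Q),cv2.minAreaRect(Q[:,:2].astype(np.float32)*1000),np.median(Q,axis=0))
    m=near(X,(.562,-.031),.06)&(h[...,2]<70);Q=X[m];print('mat',np.median(Q,axis=0))
E
```

```text
20.4833 [ 0.5349846  -0.28944168  0.25731575] [ 0.0241495   0.01580272 -2.4206083 ] [0.04174532 0.05124019 0.00211636]
[ 0.53438555 -0.28901852  0.25538104]
scene 864 tilt -13.868059810203459 [-0.24688346 -0.09834226] [ 0.0061159  -0.02998643 -0.12417427] [ 0.10846039  0.02995968 -0.06971769]
rest 447 ((563.3182983398438, -27.82585906982422), (137.64846801757812, 145.26461791992188), 77.400146484375) [ 0.56758112 -0.01893484  0.01113619]
mat [ 0.5628065  -0.03052005  0.00437077]
top 827 tilt -7.060100435724321 [-0.12384946 -0.10793746] [ 0.01124897 -0.0299922  -0.12447852] [ 0.10266538  0.02989415 -0.06351522]
rest 321 ((560.1580810546875, -27.870071411132812), (132.6342010498047, 142.2481689453125), 77.39051818847656) [ 0.56483892 -0.03268994  0.01205288]
mat [ 0.56242678 -0.03076321  0.00556277]
```

View pics/s12.png

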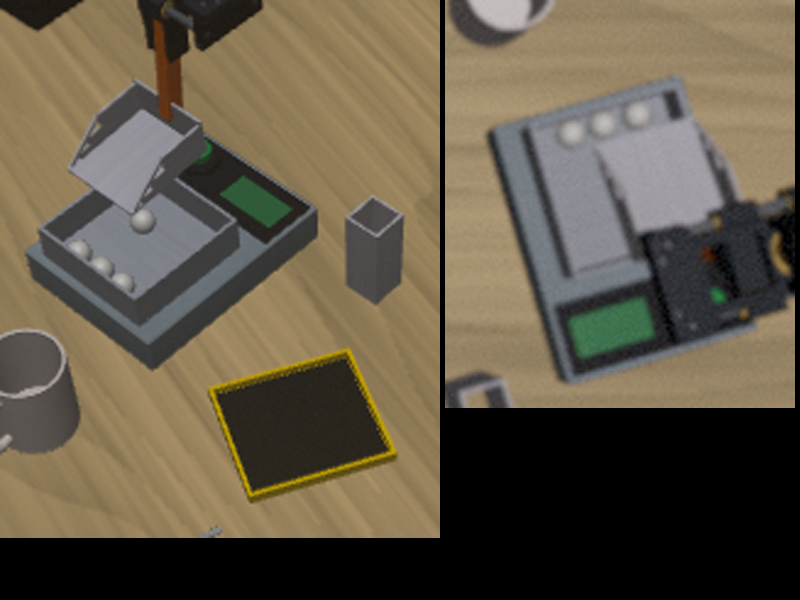

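Four balls are in the tray: three at the far wall and one at about (142,222) in the left panel. Now the scoop goes back over the rest.

>>> {"fn": "move_arm", "kwargs": {"steps": [{"dp": [-0.001, 0.008, 0], "twist": -0.014, "grip": -1}, {"dp": [-0.0035, 0.026, 0], "twist": -0.045, "grip": -1}, {"dp": [-0.0072, 0.053, 0], "twist": -0.093, "grip": -1}, {"dp": [-0.011, 0.083, 0], "twist": -0.145, "grip": -1}, {"dp": [-0.0154, 0.113, 0], "twist": -0.198, "grip": -1}, {"dp": [-0.0195, 0.143, 0], "twist": -0.25, "grip": -1}, {"dp": [-0.0236, 0.173, 0], "twist": -0.303, "grip": -1}, {"dp": [-0.0277, 0.203, 0], "twist": -0.356, "grip": -1}, {"dp": [-0.032, 0.232, 0], "twist": -0.407, "grip": -1}, {"dp": [-0.035, 0.255, 0], "twist": -0.447, "grip": -1}, {"dp": [-0.037, 0.268, 0], "twist": -0.47, "grip": -1}, {"dp": [-0.037, 0.271, 0], "twist": -0.475, "grip": -1}]}}

```text
clock: 21.68
position: [0.4969, -0.0151, 0.2552]
tcp_rot: [[-0.001, 0.188, 0.982], [0.001, 0.982, -0.188], [-1.0, 0.001, -0.001]]
ft_force: [1.0, 0.6, -2.1]
grip_width: 0.0141
```

>>> {"fn": "move_arm", "kwargs": {"steps": [{"dp": [0, 0, -0.01], "twist": 0, "grip": -1}, {"dp": [0, 0, -0.035], "twist": 0, "grip": -1}, {"dp": [0, 0, -0.065], "twist": 0, "grip": -1}, {"dp": [0, 0, -0.09], "twist": 0, "grip": -1}, {"dp": [0, 0, -0.1], "twist": 0, "grip": -1}, {"dp": [0, 0, -0.1], "twist": 0, "grip": -1}, {"dp": [0, 0, -0.1], "twist": 0, "grip": -1}]}}

```text
clock: 22.27
position: [0.4976, -0.0191, 0.156]
tcp_rot: [[-0.0, 0.192, 0.981], [-0.001, 0.981, -0.192], [-1.0, -0.001, -0.0]]
ft_force: [-0.2, -0.1, -1.8]
grip_width: 0.0139
```

```bash
python3 look.py s13 180 60 360 280 300 160 520 330
```

```text
22.2667 [ 0.49762371 -0.0191254   0.15599141] [-0.16249761 -0.05649783 -1.806975  ] [ 0.03188057 -0.00659612 -0.06376091]
```

View pics/s13.png

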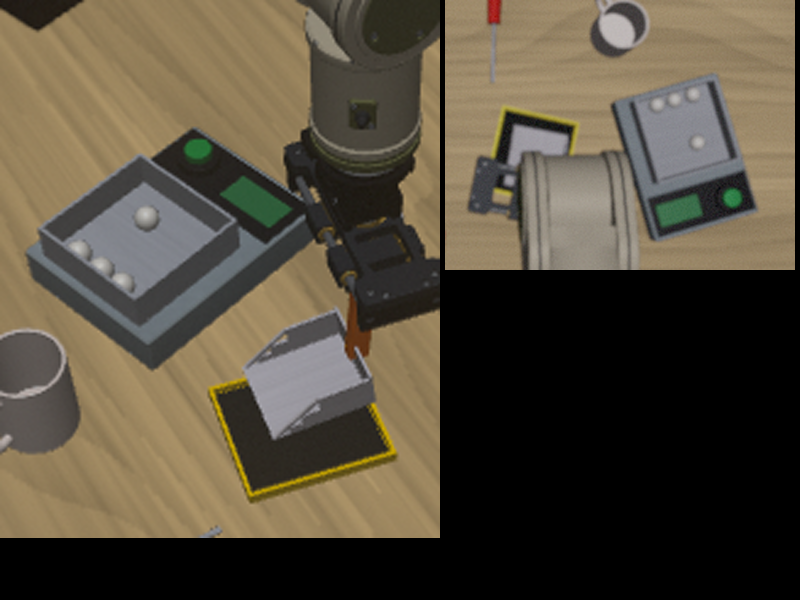

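>>> {"fn": "move_arm", "kwargs": {"steps": [{"dp": [0, 0, 0], "twist": 0, "grip": -1}, {"dp": [0, 0, -0.015], "twist": 0, "grip": -1}, {"dp": [0, 0, -0.03], "twist": 0, "grip": -1}, {"dp": [0, 0, -0.036], "twist": 0, "grip": -1}, {"dp": [0, 0, -0.041], "twist": 0, "grip": -1}, {"dp": [0, 0, -0.046], "twist": 0, "grip": -1}, {"dp": [0, 0, -0.05], "twist": 0, "grip": -1}, {"dp": [0, 0, -0.053], "twist": 0, "grip": -1}, {"dp": [0, 0, -0.056], "twist": 0, "grip": -1}, {"dp": [0, 0, -0.058], "twist": 0, "grip": -1}, {"dp": [0, 0, -0.06], "twist": 0, "grip": -1}, {"dp": [0, 0, -0.06], "twist": 0, "grip": -1}], "squeeze": 8}}

```text
clock: 23.37
position: [0.4976, -0.0181, 0.0955]
tcp_rot: [[0.0, 0.191, 0.982], [0.0, 0.982, -0.191], [-1.0, 0.0, 0.0]]
ft_force: [-0.5, 0.3, 0.3]
grip_width: 0.0141
```

```bash
python3 look.py s14 240 160 360 280 300 200 400 310;python3 - <<'E'
from cell import r
from h import *
s=r.observe();yaw=np.arctan2(s['tcp_rot'][1][1],s['tcp_rot'][0][1])-np.pi/2
for n in('scene','top'):
    p=r.get_image(n)
    P=tilt(p,s['position'],yaw);P=P[P[:,2]<-.08]
    a=np.polyfit(P[:,0],P[:,2],1);print(n,len(P),np.degrees(np.arctan(a[0])),np.polyval(a,.066)+s['position'][2]+.019)
E
```

```text
23.3667 [ 0.49761882 -0.01809308  0.09554411] [-0.50974234  0.32134345  0.25567297] [0.13015144 0.0389772  0.06595288]
scene 1031 -1.4037269734275775 0.00677068641041929
top 585 -1.8157743915022473 0.007831776418790442
```

View pics/s14.png

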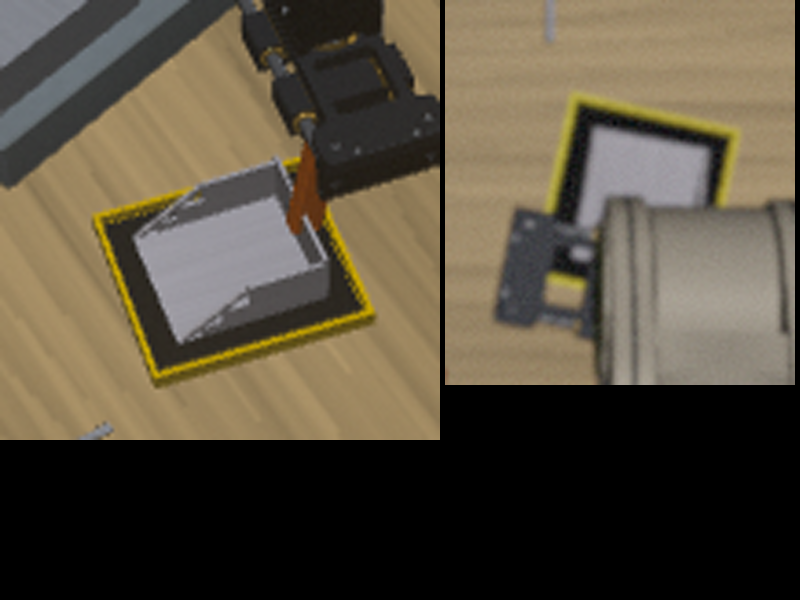

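The scoop sits in the rest with about 1.5° of tilt left. I'll ease it down and open.

>>> {"fn": "move_arm", "kwargs": {"steps": [{"dp": [0, 0, -0.001], "twist": 0, "grip": -1}, {"dp": [0, 0, -0.0015], "twist": 0, "grip": -1}, {"dp": [0, 0, -0.0015], "twist": 0, "grip": -1}, {"dp": [0, 0, -0.0015], "twist": 0, "grip": -0.4}, {"dp": [0, 0, -0.0015], "twist": 0, "grip": 0.2}, {"dp": [0, 0, -0.0015], "twist": 0, "grip": 1}, {"dp": [0, 0, -0.0015], "twist": 0, "grip": 1}, {"dp": [0, 0, -0.0015], "twist": 0, "grip": 1}, {"dp": [0, 0, -0.0015], "twist": 0, "grip": 1}, {"dp": [0, 0, -0.0015], "twist": 0, "grip": 1}, {"dp": [0, 0, -0.0015], "twist": 0, "grip": 1}, {"dp": [0, 0, -0.0015], "twist": 0, "grip": 1}], "squeeze": 4}}

```text
clock: 24.57
position: [0.4975, -0.0181, 0.0943]
tcp_rot: [[0.0, 0.191, 0.982], [0.0, 0.982, -0.191], [-1.0, 0.0, 0.0]]
ft_force: [0.0, -0.2, -0.5]
grip_width: 0.0664
```

>>> {"fn": "move_arm", "kwargs": {"steps": [{"dp": [0, 0, 0.01], "twist": 0, "grip": 1}, {"dp": [0, 0, 0.035], "twist": 0, "grip": 1}, {"dp": [0, 0, 0.07], "twist": 0, "grip": 1}, {"dp": [0, 0, 0.11], "twist": 0, "grip": 1}, {"dp": [0, 0, 0.13], "twist": 0, "grip": 1}, {"dp": [0, 0, 0.13], "twist": 0, "grip": 1}]}}

```text
clock: 25.07
position: [0.4998, -0.0182, 0.2301]
tcp_rot: [[0.008, 0.191, 0.982], [0.002, 0.982, -0.191], [-1.0, 0.003, 0.008]]
ft_force: [0.8, 0.4, 0.5]
grip_width: 0.0866
```

```bash
python3 look.py s15 240 160 360 280 300 200 400 310;python3 - <<'E'
from cell import r
from h import *
yaw=np.radians(-11)
for n in('scene','top'):
    p=r.get_image(n)
    P=tilt(p,(.4976,-.0181,.095),yaw);P=P[P[:,2]<-.09]
    a=np.polyfit(P[:,0],P[:,2],1);print(n,len(P),np.degrees(np.arctan(a[0])),np.polyval(a,.066)+.114)
E
```

```text
25.0667 [ 0.4998462  -0.01823401  0.23007557] [0.8279312  0.41522455 0.54481889] [ 0.06379884  0.00249311 -0.03574745]
scene 1008 -1.3411089026571972 0.006593679028535346
top 568 -0.6219324286888074 0.007391578329716431
```

View pics/s15.png

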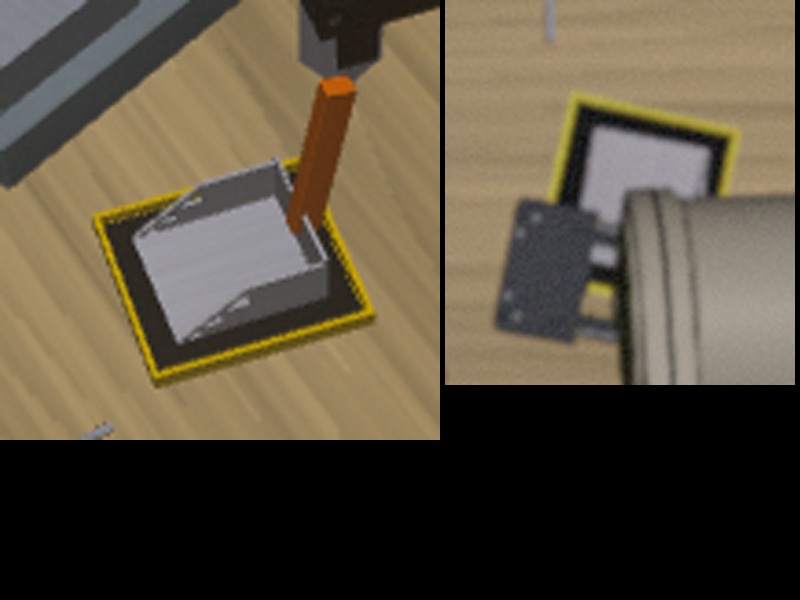

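The scoop stands flat and free in its rest: the floor measures about 7 mm high, as at the start. Now I'll go to the button with the fingers shut.

>>> {"fn": "move_arm", "kwargs": {"steps": [{"dp": [-0.0005, -0.02, 0], "twist": 0, "grip": -1}, {"dp": [-0.001, -0.05, 0], "twist": 0, "grip": -1}, {"dp": [-0.001, -0.085, 0], "twist": 0, "grip": -1}, {"dp": [-0.002, -0.12, 0], "twist": 0, "grip": -1}, {"dp": [-0.002, -0.155, 0], "twist": 0, "grip": -1}, {"dp": [-0.003, -0.19, 0], "twist": 0, "grip": -1}, {"dp": [-0.003, -0.225, 0], "twist": 0, "grip": -1}, {"dp": [-0.004, -0.26, 0], "twist": 0, "grip": -1}, {"dp": [-0.004, -0.29, 0], "twist": 0, "grip": -1}, {"dp": [-0.0045, -0.315, 0], "twist": 0, "grip": -1}, {"dp": [-0.0045, -0.328, 0], "twist": 0, "grip": -1}, {"dp": [-0.0045, -0.328, 0], "twist": 0, "grip": -1}], "squeeze": 20}}

```text
clock: 26.27
position: [0.491, -0.3493, 0.2228]
tcp_rot: [[-0.003, 0.195, 0.981], [-0.001, 0.981, -0.195], [-1.0, -0.002, -0.003]]
ft_force: [-0.7, -0.1, 0.5]
grip_width: 0.0147
```

>>> {"fn": "move_arm", "kwargs": {"steps": [{"dp": [0, 0, -0.02], "twist": 0, "grip": -1}, {"dp": [0, 0, -0.06], "twist": 0, "grip": -1}, {"dp": [0, 0, -0.1], "twist": 0, "grip": -1}, {"dp": [0, 0, -0.125], "twist": 0, "grip": -1}, {"dp": [0, 0, -0.135], "twist": 0, "grip": -1}, {"dp": [0, 0, -0.135], "twist": 0, "grip": -1}, {"dp": [0, 0, -0.135], "twist": 0, "grip": -1}, {"dp": [0, 0, -0.135], "twist": 0, "grip": -1}]}}

```text
clock: 26.93
position: [0.494, -0.3466, 0.0912]
tcp_rot: [[0.002, 0.191, 0.982], [-0.001, 0.982, -0.191], [-1.0, -0.001, 0.002]]
ft_force: [0.0, -0.9, 0.2]
grip_width: 0.0008
```

```bash
python3 look.py s16 180 60 360 280 390 180 510 320; python3 -c "
from cell import r
s=r.observe();print(s['position'],s['grip_width'])
for n in('scene','top'):
    p=r.get_image(n);print(r.place_of('log_button_top',p),[(b['location'],b['confidence']) for b in r.place_of('ball0',p)])"
```

```text
26.9333 [ 0.49399619 -0.34659968  0.09116557] [ 0.01397017 -0.90357779  0.1666311 ] [-0.02446465  0.02514358 -0.02002088]
[ 0.4940224  -0.34667122  0.09117789] 0.00048703799021253844
[{'location': [0.4886, -0.3453, 0.0692], 'confidence': 0.65}] [([0.4649, 0.2734, 0.0156], 0.51), ([0.5795, -0.2907, 0.0619], 0.51), ([0.6407, -0.2214, 0.0663], 0.5), ([0.6493, -0.2535, 0.0639], 0.49), ([0.6555, -0.2805, 0.0586], 0.42)]
[{'location': [0.495, -0.3436, 0.0634], 'confidence': 0.51}] [([0.4629, 0.2737, 0.0169], 0.64), ([0.4976, -0.3443, 0.0644], 0.63), ([0.6486, -0.2508, 0.0634], 0.56), ([0.6441, -0.2259, 0.066], 0.44), ([0.6609, -0.2856, 0.0667], 0.42), ([0.5795, -0.2914, 0.063], 0.41)]
```

View pics/s16.png

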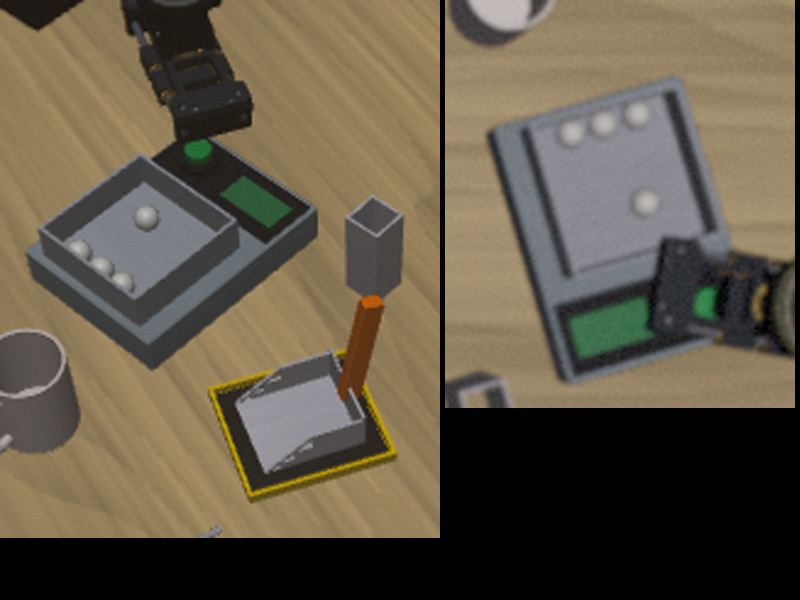

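>>> {"fn": "move_arm", "kwargs": {"steps": [{"dp": [-0.001, 0.001, -0.01], "twist": 0, "grip": -1}, {"dp": [-0.001, 0.001, -0.02], "twist": 0, "grip": -1}, {"dp": [-0.001, 0.001, -0.025], "twist": 0, "grip": -1}, {"dp": [-0.001, 0.001, -0.028], "twist": 0, "grip": -1}, {"dp": [-0.001, 0.001, -0.03], "twist": 0, "grip": -1}, {"dp": [-0.001, 0.001, -0.03], "twist": 0, "grip": -1}]}}

```text
clock: 27.83
position: [0.4919, -0.3448, 0.0611]
tcp_rot: [[-0.0, 0.191, 0.982], [0.002, 0.982, -0.191], [-1.0, 0.002, -0.001]]
ft_force: [-9.7, 9.1, 27.9]
grip_width: 0.0
```

```bash
python3 -c "
from cell import r
s=r.observe();print(s['clock'],s['position'],s['ft_force'],s['joint_velocities'])"; python3 look.py s17 230 90 310 170 440 250 510 320
```

```text
27.8333 [ 0.49187719 -0.3448119   0.06109904] [-9.73115729  9.10578745 27.92248906] [ 0.00134999 -0.00308703  0.00067168  0.00232035  0.00408384 -0.004582
 -0.00176578]
27.8333 [ 0.49187719 -0.3448119   0.06109904] [-9.73115729  9.10578745 27.92248906] [2.0988096  2.24885602 0.02292759]
```

View pics/s17.png

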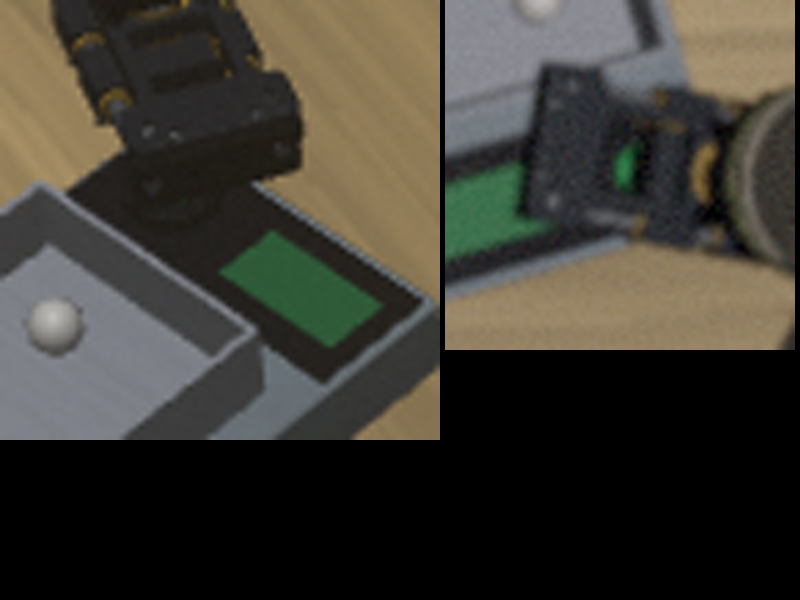

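>>> {"fn": "move_arm", "kwargs": {"steps": [{"dp": [0, 0, 0.001], "twist": 0, "grip": -1}, {"dp": [0, 0, 0.002], "twist": 0, "grip": -1}, {"dp": [0, 0, 0.002], "twist": 0, "grip": -1}]}}

```text
clock: 28.18
position: [0.4918, -0.3448, 0.0615]
tcp_rot: [[-0.0, 0.191, 0.982], [0.001, 0.982, -0.191], [-1.0, 0.001, -0.001]]
ft_force: [-3.1, 4.6, 10.4]
grip_width: 0.0007
```

>>> {"fn": "move_arm", "kwargs": {"steps": [{"dp": [0, 0, 0.001], "twist": 0, "grip": -1}, {"dp": [0, 0, 0.002], "twist": 0, "grip": -1}, {"dp": [0, 0, 0.002], "twist": 0, "grip": -1}]}}

```text
clock: 28.43
position: [0.4918, -0.3448, 0.0631]
tcp_rot: [[-0.001, 0.191, 0.982], [0.001, 0.982, -0.191], [-1.0, 0.001, -0.001]]
ft_force: [-2.8, 2.7, 4.3]
grip_width: 0.0005
```

>>> {"fn": "move_arm", "kwargs": {"steps": [{"dp": [0, 0, 0.001], "twist": 0, "grip": -1}, {"dp": [0, 0, 0.002], "twist": 0, "grip": -1}, {"dp": [0, 0, 0.002], "twist": 0, "grip": -1}]}}

```text
clock: 28.68
position: [0.492, -0.3451, 0.0653]
tcp_rot: [[-0.0, 0.191, 0.982], [0.0, 0.982, -0.191], [-1.0, 0.0, -0.0]]
ft_force: [-1.7, 1.0, 2.5]
grip_width: 0.0004
```

>>> {"fn": "move_arm", "kwargs": {"steps": [{"dp": [0, 0, 0.001], "twist": 0, "grip": -1}, {"dp": [0, 0, 0.002], "twist": 0, "grip": -1}, {"dp": [0, 0, 0.002], "twist": 0, "grip": -1}]}}

```text
clock: 28.93
position: [0.4921, -0.3453, 0.0674]
tcp_rot: [[0.0, 0.191, 0.982], [-0.0, 0.982, -0.191], [-1.0, -0.0, 0.0]]
ft_force: [-0.9, 1.2, 1.7]
grip_width: 0.0004
```

The force profile fits a full 6 mm press: a hard stop at about 61 mm, then spring force falling off towards 67 mm. I'll retreat and check.

>>> {"fn": "move_arm", "kwargs": {"steps": [{"dp": [0, 0, 0.02], "twist": 0, "grip": -1}, {"dp": [0, 0, 0.06], "twist": 0, "grip": -1}, {"dp": [0, 0, 0.1], "twist": 0, "grip": -1}, {"dp": [-0.01, 0, 0.14], "twist": 0, "grip": -1}, {"dp": [-0.03, 0, 0.15], "twist": 0, "grip": -1}, {"dp": [-0.04, 0, 0.15], "twist": 0, "grip": -1}, {"dp": [-0.04, 0, 0.15], "twist": 0, "grip": -1}, {"dp": [-0.04, 0, 0.15], "twist": 0, "grip": -1}]}}

```text
clock: 29.6
position: [0.4519, -0.3446, 0.2163]
tcp_rot: [[-0.0, 0.191, 0.982], [0.001, 0.982, -0.191], [-1.0, 0.001, -0.001]]
ft_force: [0.8, -0.1, -0.1]
grip_width: 0.0006
```

```bash
python3 look.py s18 120 60 520 460 130 120 530 360; python3 -c "
from cell import r
import numpy as np
s=r.observe();print(s['position'],np.abs(s['joint_velocities']).max())
for n in('scene','top'):
    p=r.get_image(n)
    print([(b['location'],b['confidence']) for b in r.place_of('ball0',p)])
    for t in('scoop','mug','screwdriver','sealant','offcut','shim','packer'):
        print(t,[b['location'] for b in r.place_of(t,p)[:1]])"
```

```text
29.6 [ 0.45187902 -0.34461218  0.21629058] [ 0.82797986 -0.05953499 -0.06357397] [ 0.04669132 -0.08232341 -0.03207478]
[ 0.45250629 -0.34427426  0.21590102] 0.007829209795305887
[([0.6536, -0.2822, 0.0579], 0.53), ([0.6416, -0.2237, 0.0661], 0.5), ([0.4624, 0.2746, 0.013], 0.49), ([0.5808, -0.2906, 0.0617], 0.48), ([0.5303, 0.3056, -0.0019], 0.42)]
scoop [[0.5596, -0.0321, 0.004]]
mug [[0.7661, -0.1656, -0.0014]]
screwdriver [[0.7818, 0.0361, -0.0019]]
sealant [[0.7291, 0.1796, 0.0024]]
offcut [[0.4089, -0.1404, 0.0043]]
shim [[0.3919, 0.1329, 0.0022]]
packer [[0.5793, 0.479, -0.0018]]
[([0.4631, 0.2731, 0.0198], 0.64), ([0.5831, -0.2872, 0.0621], 0.63), ([0.6418, -0.2276, 0.0682], 0.58), ([0.6499, -0.25, 0.0672], 0.48), ([0.6606, -0.286, 0.0636], 0.38)]
scoop [[0.5642, -0.0318, 0.005]]
mug [[0.7667, -0.1705, 0.0065]]
screwdriver [[0.7816, 0.0384, -0.001]]
sealant [[0.726, 0.1781, -0.0012]]
offcut [[0.41, -0.1417, -0.0059]]
shim [[0.39, 0.1356, -0.0001]]
packer [[0.5785, 0.4819, -0.0003]]
```

View pics/s18.png

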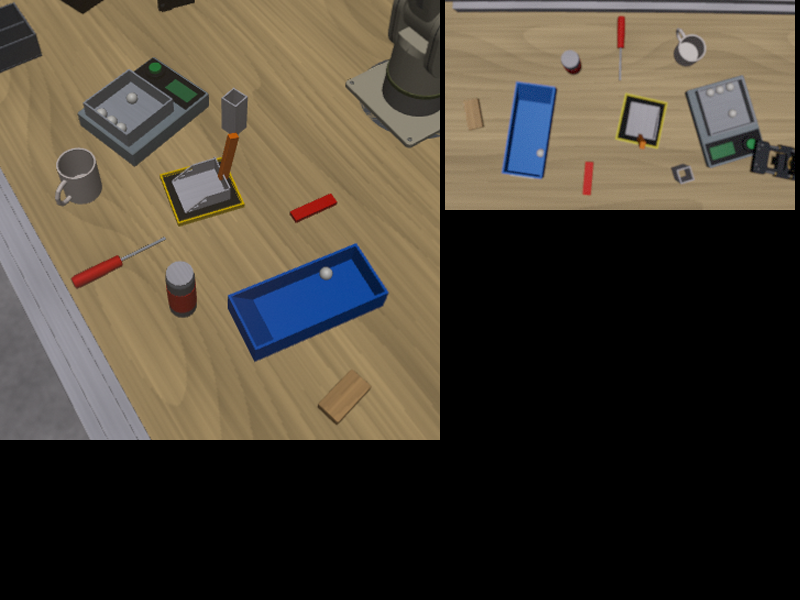

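Four balls are in the tray and one in the bin, the scoop is in its rest, and the bystanders are where they were. I'll hand it in.

```bash
python3 -c "
from cell import r
print(r.sign_off())"
```

```text
the job is handed in; nothing more can be done
None
```

I scooped four balls, tipped all four into the scale's tray and stood the scoop back in its rest. I let go of it, then pressed the green button and handed the job in at about 30 s.

**Final pictures:**
- Four balls are in the tray and the fifth is in the bin.
- The scoop stands free inside its rest, with its floor about 7 mm above the bench, as at the start.
- The other things on the bench are within the measuring error of where they started.
- The gripper never went near the balls; only the scoop moved them.

**Button:** it met a hard stop at a height of 61 mm with 28 N. On release the force fell off towards 67 mm, which fits the full 6 mm of travel. I could not read the button's joint directly.

**Disagreements:**
- After release, the depth fits put the scoop's tilt at 0.6° (top camera) and 1.3° (scene camera). I took both as measuring noise, because the pan lies free on the mat.
- In the last scene picture the ball network missed one of the tray balls and reported one false ball on the bin. The top camera and the pictures themselves show all five balls.

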